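Turn a draining beaker over and load it in a shaker's spring clamp

ROBOT

A 7-joint arm with a two-finger parallel gripper is mounted at the origin on a cart in front of the work surface, level with it; the furniture and walls round the work are solid. World frame = base frame: x ahead of the robot, y to its left, z up, the work surface at z = 0. Lengths are in m, angles in rad, forces in N, time in s.
With the tool pointing down it reaches from about 0.425 to 0.825 m from the base axis. Payload 3.6 kg.
Tool frame: the origin (TCP) lies at the very end of the fingers, on their centre line; the grasp point (between the pads) lies 19 mm behind it; z points along the fingers, y is the line along which they close (so a half turn about z gives the same grasp; the last joint's range is limited). The gripper opens to 85 mm and grips with 20 to 120 N. Pads are 22 mm wide; open, the fingers measure 114 mm over their backs; the gripper's body (76 mm by 85 mm) begins 54 mm behind the grasp point. The pads swing forward as they close: fully open they stand 13 mm farther back than shut.
Start: joints at [1.242, 0.615, -0.013, 1.423, 0.008, 1.103, -0.04], TCP at [0.194, -0.62, 0.231] pointing down, gripper open.
Joint ranges: [-3.12, 3.12], [-0.3, 2.06], [-1.34, 1.32], [0.26, 2.42], [-1.36, 4.5], [0.01, 1.98], [-2.84, 2.84]. Speed limits (rad/s): [2.79, 2.79, 3.14, 3.14, 3.14, 3.14, 3.14].

INTERFACE

Orientations are given as [roll, pitch, yaw] about the fixed x, y, z axes, in that order (R = Rz(yaw) Ry(pitch) Rx(roll)).
In Python, from workcell import robot, cams, models gives the robot as it stands.
- The arm moves only by the tool apply_moves, never from a script. Its argument "rows" is a list of rows, each an object with "rot": the turn, a rotation vector about the tool's x, y, z normalised to -1 to 1, where 1 is 45 degrees, a list of three; "travel": the shift along the tool's x, y, z normalised to -1 to 1, where 1 is 0.5 m, a list of three; "gripper": the closure, from -1 (fully open) to 1 (shut). A call has 1 to 8 rows; each row is the pose to reach, as a shift and turn from the pose commanded when the call began, along the tool's axes at that moment; what a row does not reach only later rows make up. A row lasts 1/10 s, in which the tool goes at most 50 mm and 8.59 degrees, less where a joint would pass 70% of its speed; a pose out of reach is approached as far as the arm can. A call with a number of a shift or a turn outside -1 to 1 is refused whole. A call with a gripper value outside its range is refused whole. The fingers move at their own pace and stop on an object; "squeeze" is the grip in N (left out, the last holds). Time passes only in rows, so rows that repeat a pose let the fingers close. It gives the time, the measured TCP pose, the force, the opening and the grip force at its end, in the units of the state.
- robot.get_state(): the state, without advancing time (a new reading comes with each control period).
- cams.get_image(name): name is "scene" or "top" or "wrist"; returns (picture, depth): 420x560x3 uint8, red, green, blue; 420x560 float32, m along the optical axis (not along the pixel's ray), 0 where there is no reading.
- cams.get_calibration(name): a dict with "camera_matrix" (3x3 intrinsics, pixels), "k1" (the pictures are not rectified: a ray, as slopes to the right and down, at radius r is drawn at 1 + k1 r^2 times it, then the intrinsics apply), "world_from_camera" (4x4, takes a point from camera to world coordinates). Camera axes: x right, y down, z forward; pixel columns grow to the right and rows downward; lengths in m; the calibration is good to about 2 mm. A picture is of the moment at which its call begins: read the wrist's pose just before it. get_calibration takes no time and is no camera call; for the wrist camera it gives the pose at the moment of the call.
- robot.job_done(): hands the job in; it is judged then, once.
Trained networks look in the newest picture that a camera, given by its name, has taken for a name from the list of things; names that differ only in an ending like _2 or _b are one class to them, and where a whole thing is asked for, a point or a joint stands for the part that bears it (a point fixed in the world has none). Each returns a list of dicts, best first, with "score" (0 to 1); they miss things now and then, are a little off and sometimes report something else, mostly with a low value. They report only what shows in the picture. A call takes as long as a camera call. They do not tell look-alikes from the thing itself.
- models.recognise(camera, target): "position" ([x, y, z] in m, in the coordinates of the camera as it stood for that picture, good to about 4 mm: the middle of the surface that is visible of it).
The state is a dict: "time": time; "qpos": joint angles; "qvel": joint speeds; "joint_torque": joint torques, N m; "tcp_pos": TCP position; "tool_rot": TCP orientation; "wrist_force": force on the tool from outside, world axes, zero at the start; "ft_torque": the same for the moment, N m; "grip_width": finger opening in m; "grip_force": force on a finger pad.
Only numpy, scipy, OpenCV 4.12 (cv2) and the standard library are available. Lean on these libraries where they do the work, as an engineer would, in place of code of your own. Each camera call takes 0.05 s, during which the arm holds its last target. There are 200 camera calls.

TASK

Load the glass beaker that is draining mouth-down on the tray into the spring clamp of the orbital shaker, mouth-up: to turn it over, lay it on its side, let go and take a fresh hold. Bring it in over the two stop pins, push the sprung V-jaw back with the beaker and hold it back while you lower the beaker onto the platform, then let go so that the jaw closes on the beaker and keeps it standing against the pins. Do not ram the glass against the shaker, and leave the funnel, the timer and the stoppered bottle where they are.

Things in the scene. Friction and masses are not known exactly. Their poses are not given: they have to be found in the camera images.
- beaker: clear glass beaker, 70 mm tall, outer diameter about 49 mm at the closed foot, 54 mm at the mouth (56 over the small pouring lip), about 50 g. It starts mouth-down on the tray. Origin: centre of the outside of its foot; z axis from foot to mouth. It stands a firm grip of 55 N; in a weak grip it turns when pushed on the jaw. On its side it stays if let go of at rest, but rolls at a nudge
- beaker_mouth (a point): centre of the beaker's mouth, in the plane of the rim, 70 mm from the foot
- funnel: white plastic funnel standing on its rim on the tray, 77 mm diameter at the foot, 85 mm tall, a bystander. Origin: centre of its rim plane, on the tray floor
- drain_tray: white-framed shallow tray, fixed, 280 mm (its x) by 380 mm (its y); floor 5 mm above the bench, walls 12 mm thick and 30 mm high. Origin: centre of its underside
- shaker: bench orbital shaker, off and fixed: white housing, control panel on its -x side, aluminium platform 190 mm (its x) by 214 mm (its y), top 64 mm above the bench. On the platform, from +y to -y: two stop pins, the seat, the V-jaw, and behind it a guide block with two spring barrels (40 mm above the platform, front 54 mm from the seat). Origin: centre of its underside
- seat (a point): point on the platform top where the centre of the beaker's foot stands when clamped, at [0, 0.022, 0.064] in the shaker's frame and with its axes. +y points to the two rubber-sleeved stop pins (10 mm diameter, 22 mm high above the platform, centres at x = +-14 mm, y = +27 mm from here), -y to the jaw
- jaw (a joint): travel of the sprung V-jaw (m): 0 shut, grows as it is pushed back in the shaker's -y direction, end stop at 0.038. Its spring pushes it towards the pins with 2.4 N when shut, plus 0.09 N per mm. Shut, it leaves about 23 mm to the pins; it reads about 0.024 with the beaker clamped; the beaker passes inside the pins with the jaw at 0.026 to 0.034
- jaw_face (a point): top edge of the V-jaw at the bottom of its V; moves with the jaw; 5 mm on the -y side of the seat when shut. The two rubber pads stand from 9 to 45 mm above the platform and form a V of 120 degrees open to the pins; the jaw is 50 mm wide (shaker x), 46 mm high
- bench_timer: white bench timer, 70 x 62 x 20 mm, a bystander beyond the shaker and tray. Origin: centre of its underside
- stopper_flask: brown stoppered bottle, 49 mm diameter, 98 mm tall, a bystander beyond the shaker. Origin: centre of its underside
Mind the look-alikes: they are no part of the job. Leave any orange look-alike of the beaker alone.

How it is judged:
On the way, in this order (a step that is already met when the one before it is completed fails the run):
1. the beaker has been laid on its side and let go of (angle between beaker's own z axis and vertical between 1.25 and 1.9 rad and contact force between the fingers and beaker below 0.05 N and linear speed of beaker below 0.05 m/s and height (world z) of beaker below 0.06 m), for 0.1 s.
2. the beaker is mouth-up (angle between beaker's own z axis and vertical below 0.2 rad), for 0.2 s.
3. the beaker, held in the fingers, pushes the jaw back by more than 18 mm (value of joint jaw above 0.018 m and contact force between the fingers and beaker above 0.5 N), for 0.1 s.
4. the beaker, still held, is lowered onto the platform between jaw and pins (z of beaker in the frame of seat below 0.006 m and horizontal distance between beaker and seat below 0.012 m and angle between beaker's own z axis and vertical below 0.15 rad and contact force between the fingers and beaker above 0.5 N), for 0.05 s.
At the end, for the whole second after the job is handed in: The beaker stands mouth-up on the shaker's platform (foot within 3 mm of its surface, upright within 4 degrees, its centre within 6 mm of the seat point), at rest, with the sprung jaw resting against it (jaw travel 0.018 to 0.031 m) and nothing holding it but the clamp (horizontal distance between beaker and seat below 0.006 m and z of beaker in the frame of seat between -0.003 and 0.003 m and angle between beaker's own z axis and vertical below 0.07 rad and value of joint jaw between 0.018 and 0.031 m and linear speed of beaker below 0.02 m/s); the robot touches nothing.
It fails at once if the beaker is pressed against the shaker or its jaw with more than 60 N (contact force between beaker and shaker above 60 N).
It fails at once if the funnel is moved by more than 20 mm (distance of funnel from where it was at the start of the episode above 0.02 m).
It fails at once if the timer is moved by more than 20 mm (distance of bench_timer from where it was at the start of the episode above 0.02 m).
It fails at once if the stoppered bottle is moved by more than 20 mm (distance of stopper_flask from where it was at the start of the episode above 0.02 m).
It also fails if it takes over 72 s, if anything falls off the work surface, if the arm or the gripper's body presses on something with over 40 N, if the wrist force passes 120 N, or if a joint passes its speed limit or range.

## Working session

There is one attempt and no reset: what is moved stays moved. The work goes in short steps, Python scripts to look and compute and a tool call to move; the robot and the scene stay as the last step left them, time stands still between calls to the robot, and variables do not carry over. Pictures are saved under pics/ and viewed, at most 10 in all, crops included, and the job is handed in when it is done.

Besides the shell and the picture viewer there is one more tool, called after ">>>" by a JSON object that holds its "api" and its "payload", one argument or row to a line. apply_moves: Moves the arm, as the interface text tells. Its arguments: {"type":"object","properties":{"rows":{"type":"array"},"squeeze":{"type":"number"}},"required":["rows"]}

```bash
mkdir -p pics; ls
cat > h.py <<'E'
import numpy as np, cv2
from scipy.spatial.transform import Rotation as R
from workcell import robot, cams, models
def snap(n,f=None):
    p,d=cams.get_image(n); c=cams.get_calibration(n)
    if f: cv2.imwrite('pics/'+f,p[:,:,::-1])
    return p,d,c
def rays(uv,c):
    K=c['camera_matrix'];k=c['k1']
    return cv2.undistortPoints(np.array(uv,float).reshape(-1,1,2),np.array(K),np.array([k,0,0,0.])).reshape(-1,2)
def onplane(uv,z,c):
    T=np.array(c['world_from_camera']);s=rays(uv,c)
    d=np.c_[s,np.ones(len(s))]@T[:3,:3].T
    return T[:3,3]+d*((z-T[2,3])/d[:,2])[:,None]
def pts(uv,dep,c):
    T=np.array(c['world_from_camera']);s=rays(uv,c);dd=np.array([dep[int(v),int(u)] for u,v in uv])
    return (np.c_[s,np.ones(len(s))]*dd[:,None])@T[:3,:3].T+T[:3,3]
def proj(P,c):
    T=np.linalg.inv(np.array(c['world_from_camera']));P=np.atleast_2d(P)@T[:3,:3].T+T[:3,3]
    s=P[:,:2]/P[:,2:];s=s*(1+c['k1']*(s**2).sum(1,keepdims=True));K=np.array(c['camera_matrix'])
    return s@K[:2,:2].T+K[:2,2]
def rec(n,t,c):
    T=np.array(c['world_from_camera'])
    for r in models.recognise(n,t)[:3]:
        p=T[:3,:3]@np.array(r['position'])+T[:3,3]; print(n,t,round(r['score'],2),p.round(4),proj(p,c).round(0)[0])
E
python3 - <<'E'
from h import *
s=robot.get_state();print(s['tcp_pos'],s['tool_rot'],s['grip_width'])
for n in ['top','scene']:
    p,d,c=snap(n,n+'1.png');print(np.array(c['world_from_camera']).round(3).tolist())
    for t in ['beaker','funnel','drain_tray','shaker','jaw_face','bench_timer','stopper_flask']: rec(n,t,c)
E
```

```text
pics
[ 0.19359154 -0.6196939   0.23013242] [-3.13898526e+00  4.41933837e-05  3.02887133e-01] 0.08537096626281293
[[0.002, -0.995, 0.101, 0.44], [-1.0, -0.001, 0.006, 0.021], [-0.006, -0.101, -0.995, 1.632], [0.0, 0.0, 0.0, 1.0]]
top beaker 0.7 [0.7354 0.0023 0.0149] [292. 174.]
top beaker 0.61 [ 0.4221 -0.0441  0.0667] [309. 278.]
top beaker 0.56 [ 0.517  -0.0362  0.0716] [306. 245.]
top funnel 0.81 [0.4867 0.3374 0.0275] [179. 256.]
top drain_tray 0.79 [0.4997 0.219  0.0122] [220. 252.]
top drain_tray 0.46 [ 0.4712 -0.2332  0.0967] [376. 261.]
top shaker 0.9 [ 0.47   -0.2438  0.063 ] [378. 262.]
top jaw_face 0.61 [ 0.4696 -0.2304  0.0941] [375. 262.]
top bench_timer 0.79 [0.7326 0.0027 0.0142] [292. 175.]
top stopper_flask 0.76 [ 0.7136 -0.3402  0.0617] [410. 178.]
[[-0.734, -0.344, 0.585, -0.156], [-0.679, 0.349, -0.646, 0.851], [0.019, -0.872, -0.49, 0.715], [0.0, 0.0, 0.0, 1.0]]
scene beaker 0.9 [0.4605 0.1132 0.0555] [294. 245.]
scene beaker 0.72 [ 0.5109 -0.023   0.0478] [310. 222.]
scene beaker 0.59 [ 0.4181 -0.0296  0.0491] [336. 233.]
scene funnel 0.8 [0.4763 0.3493 0.0353] [226. 287.]
scene drain_tray 0.79 [0.4766 0.2498 0.0156] [255. 275.]
scene drain_tray 0.4 [ 0.4713 -0.2277  0.0977] [359. 191.]
scene shaker 0.57 [ 0.4457 -0.2128  0.0672] [362. 203.]
scene shaker 0.18 [0.4643 0.1144 0.0555] [292. 244.]
scene jaw_face 0.71 [ 0.4738 -0.2237  0.0969] [358. 191.]
scene bench_timer 0.62 [0.7287 0.0065 0.0159] [255. 210.]
scene stopper_flask 0.72 [0.4788 0.3488 0.0274] [226. 289.]
scene stopper_flask 0.57 [ 0.7057 -0.3351  0.0552] [322. 172.]
```

Run:
```python
import cv2
a=cv2.imread('pics/top1.png');b=cv2.imread('pics/scene1.png')
a=cv2.resize(a[120:360,120:470],None,fx=2.25,fy=2.25,interpolation=cv2.INTER_CUBIC)
b=cv2.resize(b[130:350,140:460],None,fx=2.5,fy=2.5,interpolation=cv2.INTER_CUBIC)
cv2.imwrite('pics/topc.png',a);cv2.imwrite('pics/scenec.png',b)
```

```text
(no output)
```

View pics/topc.png

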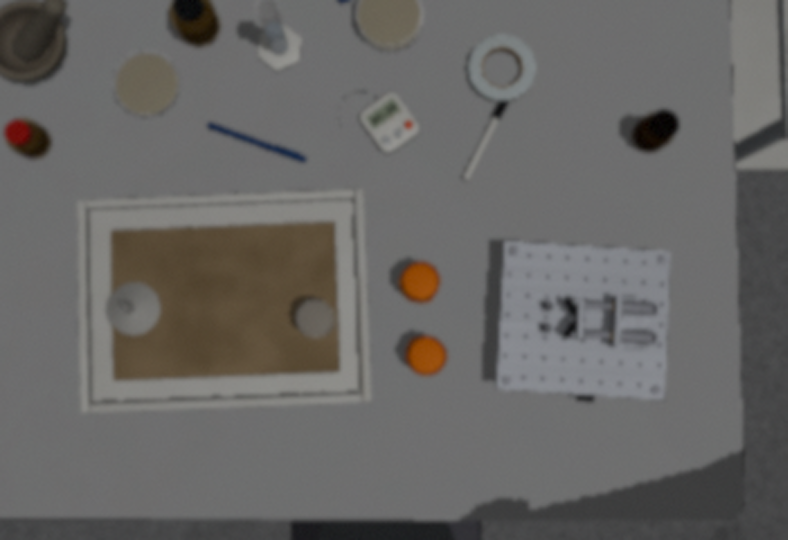

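View pics/scenec.png

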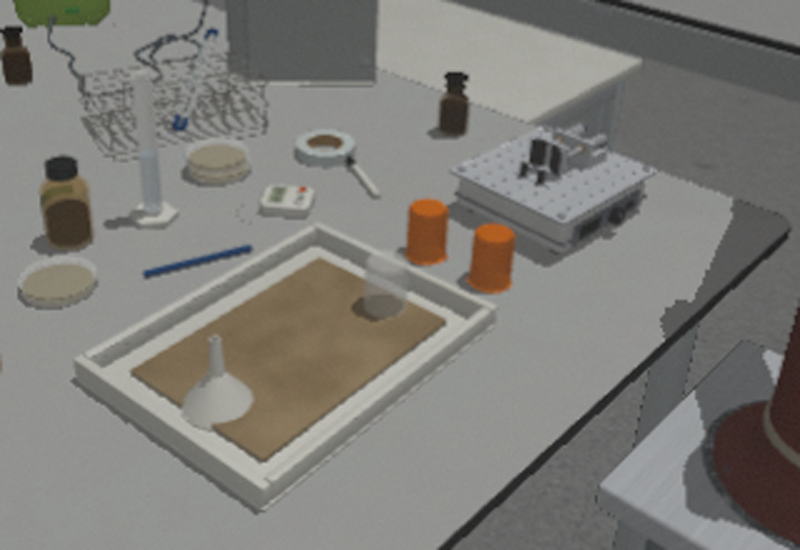

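Top view (full-frame pixels): the clear glass beaker is at (260,261) in the tray. The two orange look-alikes are at (306,245) and (309,278), on the bench outside the tray. Only the one at (260,261) is clear glass and mouth-down in the tray, and the crops confirm it. The shaker is at (378,262), with the pins on its left (+y) side.

I'll move over the shaker for a wrist view.

>>> {"api": "apply_moves", "payload": {
  "rows": [
    {"rot": [0, 0, 0.386], "travel": [0.6, -0.5, -0.2], "gripper": -1},
    {"rot": [0, 0, 0.386], "travel": [0.6, -0.5, -0.2], "gripper": -1},
    {"rot": [0, 0, 0.386], "travel": [0.6, -0.5, -0.2], "gripper": -1},
    {"rot": [0, 0, 0.386], "travel": [0.6, -0.5, -0.2], "gripper": -1},
    {"rot": [0, 0, 0.386], "travel": [0.6, -0.5, -0.2], "gripper": -1},
    {"rot": [0, 0, 0.386], "travel": [0.6, -0.5, -0.2], "gripper": -1},
    {"rot": [0, 0, 0.386], "travel": [0.6, -0.5, -0.2], "gripper": -1},
    {"rot": [0, 0, 0.386], "travel": [0.6, -0.5, -0.2], "gripper": -1}
  ],
  "squeeze": 40
}}

```text
time: 1.6
tcp_pos: [0.4048, -0.293, 0.3315]
tool_rot: [3.141, -0.001, -0.0]
wrist_force: [0.7, -1.1, -0.2]
grip_width: 0.0856
grip_force: 0.0
```

Run:
```python
from h import *
s=robot.get_state();print(s['time'],s['tcp_pos'],s['tool_rot'],s['qpos'])
p,d,c=snap('wrist','w1.png');print(np.array(c['world_from_camera']).round(3).tolist(),np.array(c['camera_matrix']).round(1).tolist())
for t in ['shaker','jaw_face']: rec('wrist',t,c)
```

```text
1.6 [ 0.40480251 -0.29304383  0.33146322] [ 3.14104769e+00 -8.59512626e-04 -3.83983191e-04] [ 0.58939147  0.2883592  -0.00879487  1.68454064  0.00270184  1.16768707
 -0.99127818]
[[0.016, -0.96, -0.281, 0.483], [-1.0, -0.017, 0.0, -0.283], [-0.005, 0.281, -0.96, 0.476], [0.0, 0.0, 0.0, 1.0]] [[374.5, 0.0, 274.2], [0.0, 374.5, 212.0], [0.0, 0.0, 1.0]]
wrist shaker 0.98 [ 0.4835 -0.2345  0.0646] [230. 101.]
wrist jaw_face 0.92 [ 0.4808 -0.2294  0.1054] [219. 104.]
```

View pics/w1.png

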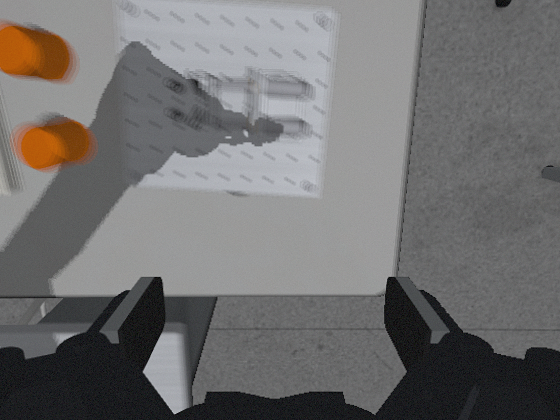

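Wrist view: blurred because the arm was still moving. The platform spans about (120,2) to (322,197), the pins are near (175,85) and (180,115), and the jaw is near (200,100). I'll centre the camera on it and let it settle.

>>> {"api": "apply_moves", "payload": {
  "rows": [
    {"rot": [0, 0, 0], "travel": [0.18, -0.1, 0.06], "gripper": -1},
    {"rot": [0, 0, 0], "travel": [0.18, -0.1, 0.06], "gripper": -1},
    {"rot": [0, 0, 0], "travel": [0.18, -0.1, 0.06], "gripper": -1},
    {"rot": [0, 0, 0], "travel": [0.18, -0.1, 0.06], "gripper": -1},
    {"rot": [0, 0, 0], "travel": [0.18, -0.1, 0.06], "gripper": -1},
    {"rot": [0, 0, 0], "travel": [0.18, -0.1, 0.06], "gripper": -1}
  ]
}}

```text
time: 2.35
tcp_pos: [0.4925, -0.2472, 0.301]
tool_rot: [3.14, 0.0, -0.004]
wrist_force: [-0.1, -0.6, 0.4]
grip_width: 0.0853
grip_force: 0.0
```

Run:
```python
from h import *
s=robot.get_state();print(s['time'],s['tcp_pos'],s['tool_rot'],s['qpos'])
p,d,c=snap('wrist','w2.png')
np.savez('w2.npz',p=p,d=d,**{k:np.array(v) for k,v in c.items()})
for t in ['shaker','jaw_face']: rec('wrist',t,c)
```

```text
2.35 [ 0.49247185 -0.24715864  0.30103803] [ 3.14012699e+00  2.17237466e-04 -4.42815536e-03] [ 0.44991865  0.39703477 -0.03733705  1.60622069  0.0174747   1.13825732
 -1.16706048]
wrist shaker 0.81 [ 0.4807 -0.244   0.0614] [271. 183.]
wrist jaw_face 0.67 [ 0.4793 -0.2369  0.0993] [263. 193.]
```

View pics/w2.png

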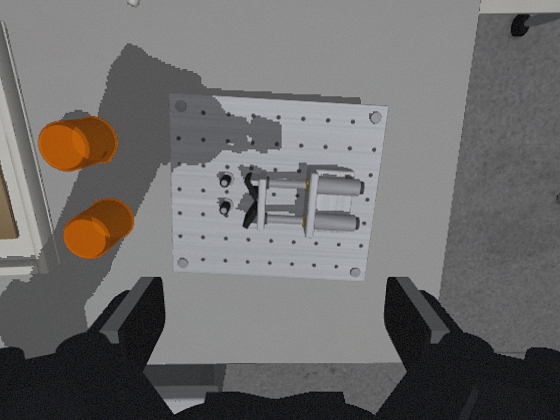

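Sharp view: platform corners are near (170,94), (388,106), (365,280) and (174,271). The pins are at (225,181) and (225,208), with the jaw V at about (250,200) and the guide block at (313,200). I'll fit this from the depth.

Run:
```python
from h import *
c=dict(np.load('w2.npz'));d=c['d'];c['k1']=float(c['k1'])
vv,uu=np.mgrid[0:420,0:560];uv=np.c_[uu.ravel(),vv.ravel()].astype(float)
P=pts(uv,d,c).reshape(420,560,3);ok=d>0
box=(uu>140)&(uu<410)&(vv>70)&(vv<300)&ok
m=box&(abs(P[...,2]-.064)<.004);print(m.sum(),np.median(P[m][:,2]))
r=cv2.minAreaRect(P[m][:,:2].astype(np.float32)*1000);print(r,cv2.boxPoints(r))
pc=onplane([(170,94),(388,106),(365,280),(174,271)],.064,c);print(pc.round(4),'ctr',pc.mean(0))
for a in[(225,180),(225,207)]:
    w=m*0; w=box&(abs(uu-a[0])<9)&(abs(vv-a[1])<9)&(P[...,2]>.08); print('pin',w.sum(),P[w].mean(0) if w.any() else '',onplane([a],.086,c))
j=box&(P[...,2]>.104)&(P[...,2]<.116); print('jaw',j.sum(),P[j].mean(0),P[j].min(0),P[j].max(0))
```

```text
31146 0.06333193590291794
((469.3009033203125, -246.18536376953125), (215.35662841796875, 191.3229522705078), 86.41700744628906) [[ 367.09714 -347.67493]
 [ 558.04614 -359.63147]
 [ 571.50464 -144.6958 ]
 [ 380.55566 -132.73926]]
[[ 0.5691 -0.1473  0.064 ]
 [ 0.5572 -0.358   0.064 ]
 [ 0.3705 -0.3482  0.064 ]
 [ 0.3824 -0.1359  0.064 ]] ctr [ 0.46980391 -0.24736153  0.064     ]
pin 88 [ 0.48681178 -0.19883461  0.08493415] [[ 0.48944909 -0.19949596  0.086     ]]
pin 78 [ 0.45924518 -0.19715171  0.0850965 ] [[ 0.46220887 -0.19835555  0.086     ]]
jaw 842 [ 0.47142946 -0.23604022  0.10812931] [ 0.43808795 -0.28670304  0.10400055] [ 0.49856355 -0.21744426  0.11155881]
```

>>> {"api": "apply_moves", "payload": {
  "rows": [
    {"rot": [0, 0, 0], "travel": [-0.3, -0.5, -0.04], "gripper": -1},
    {"rot": [0, 0, 0], "travel": [-0.1, -0.75, -0.04], "gripper": -1},
    {"rot": [0, 0, 0], "travel": [-0.1, -0.75, -0.04], "gripper": -1},
    {"rot": [0, 0, 0], "travel": [-0.1, -0.75, -0.04], "gripper": -1},
    {"rot": [0, 0, 0], "travel": [-0.1, -0.75, -0.04], "gripper": -1},
    {"rot": [0, 0, 0], "travel": [-0.1, -0.75, -0.04], "gripper": -1},
    {"rot": [0, 0, 0], "travel": [-0.1, -0.75, -0.04], "gripper": -1},
    {"rot": [0, 0, 0], "travel": [-0.1, -0.75, -0.04], "gripper": -1}
  ]
}}

```text
time: 3.3
tcp_pos: [0.4433, 0.1337, 0.3215]
tool_rot: [-3.14, -0.002, 0.003]
wrist_force: [0.7, 0.5, 0.9]
grip_width: 0.0854
grip_force: 0.0
```

>>> {"api": "apply_moves", "payload": {
  "rows": [
    {"rot": [0, 0, 0], "travel": [0, 0, 0], "gripper": -1},
    {"rot": [0, 0, 0], "travel": [0, 0, 0], "gripper": -1},
    {"rot": [0, 0, 0], "travel": [0, 0, 0], "gripper": -1}
  ]
}}

```text
time: 3.6
tcp_pos: [0.4444, 0.1282, 0.3206]
tool_rot: [3.14, -0.0, -0.004]
wrist_force: [-0.0, -0.4, 0.3]
grip_width: 0.0851
grip_force: 0.0
```

Run:
```python
from h import *
s=robot.get_state();print(s['time'],s['tcp_pos'],s['tool_rot'],s['qpos'])
p,d,c=snap('wrist','w3.png')
np.savez('w3.npz',p=p,d=d,**{k:np.array(v) for k,v in c.items()})
for t in ['beaker','beaker_mouth','funnel','drain_tray']: rec('wrist',t,c)
```

```text
3.6 [0.4443912  0.12816818 0.32059255] [ 3.14048652e+00 -1.64829482e-04 -3.57520141e-03] [-0.15284803  0.24190417 -0.22461119  1.78799372  0.0605658   1.1185189
 -1.97200761]
wrist beaker 0.92 [ 0.5195 -0.0302  0.0717] [433.  94.]
wrist beaker 0.88 [0.477  0.0907 0.0741] [310. 139.]
wrist beaker 0.63 [ 0.4284 -0.0387  0.0707] [431. 184.]
wrist beaker_mouth 0.97 [0.4711 0.096  0.0735] [305. 145.]
wrist beaker_mouth 0.72 [ 0.4283 -0.0406  0.0668] [431. 183.]
wrist beaker_mouth 0.7 [ 0.5186 -0.0271  0.0655] [428.  95.]
wrist funnel 0.65 [0.4909 0.3312 0.0273] [ 93. 123.]
wrist drain_tray 0.92 [0.5128 0.223  0.0092] [192. 102.]
```

View pics/w3.png

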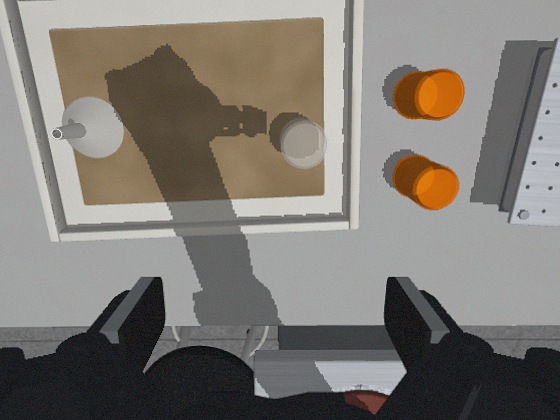

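The beaker's foot is at about (305,145), about 35 px from the tray's right wall. I'll fit its position and the arm kinematics.

```bash
cat > fk.py <<'E'
import numpy as np, itertools
from scipy.spatial.transform import Rotation as R
from scipy.optimize import least_squares
S=[([1.242,0.615,-0.013,1.423,0.008,1.103,-0.04],[0.19359154,-0.6196939,0.23013242],[-3.13898526,4.4e-05,.302887]),
([0.58939147,0.2883592,-0.00879487,1.68454064,0.00270184,1.16768707,-0.99127818],[0.40480251,-0.29304383,0.33146322],[3.14104769,-8.6e-04,-3.84e-04]),
([0.44991865,0.39703477,-0.03733705,1.60622069,0.0174747,1.13825732,-1.16706048],[0.49247185,-0.24715864,0.30103803],[3.14012699,2.2e-04,-4.428e-03]),
([-0.15284803,0.24190417,-0.22461119,1.78799372,0.0605658,1.1185189,-1.97200761],[0.4443912,0.12816818,0.32059255],[3.1404865,-1.6e-04,-3.575e-03])]
LO=np.array([-3.12,-.3,-1.34,.26,-1.36,.01,-2.84]);HI=np.array([3.12,2.06,1.32,2.42,4.5,1.98,2.84])
def fk(q,L,sg):
    A=R.from_euler('z',sg[0]*q[0]+L[4])
    p=np.array([0,0,L[0]]);A=A*R.from_euler('y',q[1])
    A=A*R.from_euler('z',sg[1]*q[2]);p=p+A.apply([0,0,L[1]])
    A=A*R.from_euler('y',q[3])*R.from_euler('z',sg[2]*q[4]);p=p+A.apply([0,0,L[2]])
    A=A*R.from_euler('y',q[5])*R.from_euler('z',sg[3]*q[6]+L[5]);p=p+A.apply([0,0,L[3]])
    return p,A
def err(L,sg):
    e=[]
    for q,p,r in S:
        a,A=fk(q,L,sg);e+=list((a-p)*5)+list((A.inv()*R.from_euler('xyz',r)).as_rotvec())
    return np.array(e)
def fit():
    best=None
    for sg in itertools.product([1,-1],repeat=4):
        for o in [0,np.pi/2,np.pi,-np.pi/2]:
            f=least_squares(err,[.3,.4,.4,.25,0,o],args=(sg,))
            if best is None or f.cost<best[0]: best=(f.cost,f.x,sg)
    return best
E
python3 - <<'E'
from h import *; import fk
b=fk.fit();print(b)
c=dict(np.load('w3.npz'));d=c['d'];p=c['p'];c['k1']=float(c['k1'])
vv,uu=np.mgrid[0:420,0:560];uv=np.c_[uu.ravel(),vv.ravel()].astype(float)
P=pts(uv,d,c).reshape(420,560,3)
m=(abs(uu-302)<45)&(abs(vv-142)<45)&(P[...,2]>.068)&(P[...,2]<.085)&(d>0)
print(m.sum(),P[m].mean(0),cv2.minEnclosingCircle(P[m][:,:2].astype(np.float32)*1000))
t=(uu<370)&(vv<250)&(P[...,2]>.024)&(P[...,2]<.035)&(d>0);Q=P[t]
print('wall y min',np.percentile(Q[:,1],[.5,50]),'xmin',np.percentile(Q[:,0],.5))
x=cv2.resize(p[90:200,240:360],None,fx=5,fy=5,interpolation=cv2.INTER_CUBIC)[:,:,::-1].copy()
th=np.linspace(0,2*np.pi,90);C=P[m].mean(0)
for r,z,k in[(.0245,.075,(0,255,0)),(.027,.005,(0,0,255))]:
    q=(proj(np.c_[C[0]+r*np.cos(th),C[1]+r*np.sin(th),0*th+z],c)-[240,90])*5+2.5
    cv2.polylines(x,[q.astype(int).reshape(-1,1,2)],True,k,1)
cv2.imwrite('pics/ov.png',x)
E
```

```text
(np.float64(0.0002879496205415073), array([ 2.07562133,  0.55040379,  0.37084043,  2.12721401, -0.03796247,
        1.53286649]), (-1, -1, -1, -1))
1854 [0.471549   0.09683329 0.07322961] ((470.6162109375, 96.58650207519531), 25.348215103149414)
wall y min [0.02731075 0.28925658] xmin 0.35061762179708295
```

View pics/ov.png

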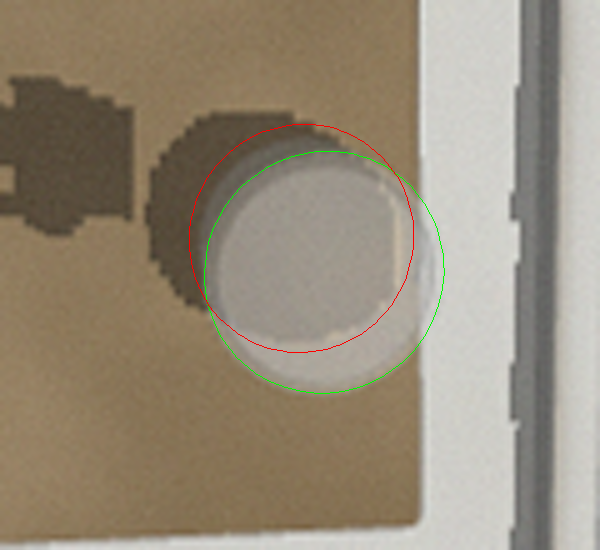

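The overlay fits: beaker axis at (0.471, 0.097) mouth-down, shaker seat at about (0.471, -0.2245) with yaw -3.6°. Next I'll tilt the tool inward by 45° near the beaker, which also gives the fit the remaining kinematic data.

>>> {"api": "apply_moves", "payload": {
  "rows": [
    {"rot": [0, -1, 0], "travel": [0.172, 0.062, 0.14], "gripper": -1},
    {"rot": [0, -1, 0], "travel": [0.172, 0.062, 0.14], "gripper": -1},
    {"rot": [0, -1, 0], "travel": [0.172, 0.062, 0.14], "gripper": -1},
    {"rot": [0, -1, 0], "travel": [0.172, 0.062, 0.14], "gripper": -1},
    {"rot": [0, -1, 0], "travel": [0.172, 0.062, 0.14], "gripper": -1},
    {"rot": [0, -1, 0], "travel": [0.172, 0.062, 0.14], "gripper": -1},
    {"rot": [0, -1, 0], "travel": [0.172, 0.062, 0.14], "gripper": -1},
    {"rot": [0, -1, 0], "travel": [0.172, 0.062, 0.14], "gripper": -1}
  ]
}}

```text
time: 4.65
tcp_pos: [0.5302, 0.0989, 0.2506]
tool_rot: [-3.141, 0.785, -0.001]
wrist_force: [-0.6, -0.1, 0.9]
grip_width: 0.0855
grip_force: 0.0
```

```bash
cat >> fk.py <<'E'
S.append(([0]*7,[0]*3,[0]*3))
def solve(p,d,y,L,sg,q0):
    """IK: p tcp, tool z dir d, tool y dir y (either sign); returns best"""
    d=np.array(d)/np.linalg.norm(d);out=[]
    for s in(1,-1):
        yy=np.array(y,float)*s;yy-=d*(yy@d);yy/=np.linalg.norm(yy)
        A=R.from_matrix(np.c_[np.cross(yy,d),yy,d])
        for st in [q0]+[np.r_[q0[:4],w,q0[5],v] for w in(0,1.5,3) for v in(-1.5,1.5)]:
            def f(q):
                a,B=fk(q,L,sg);return np.r_[(a-p)*5,(B.inv()*A).as_rotvec(),.01*(q-q0)]
            r=least_squares(f,np.clip(st,LO+.03,HI-.03),bounds=(LO+.02,HI-.02))
            e=np.linalg.norm(r.fun[:6]);out.append((round(e,4),round(np.abs(r.x-q0).max(),2),s,r.x.round(2).tolist()))
    return min(out,key=lambda t:(t[0]>.02,t[1] if t[0]<.02 else t[0]))
E
python3 - <<'E'
from h import *; import fk
s=robot.get_state();print(s['time'],s['tcp_pos'],s['tool_rot'])
fk.S[-1]=(s['qpos'],s['tcp_pos'],s['tool_rot']);b=fk.fit();print(b)
np.savez('fk.npz',L=b[1],sg=b[2]);L,sg=b[1:]
q0=np.array(s['qpos']);print(q0.round(2))
def T(name,P,th,az,cl,q):  # grasp point P, tilt th, pointing azimuth az
    t=np.deg2rad(th);a=np.deg2rad(az);d=np.array([np.sin(t)*np.cos(a),np.sin(t)*np.sin(a),-np.cos(t)])
    r=fk.solve(np.array(P)+.019*d,d,[-np.sin(a),np.cos(a),0],L,sg,q);print(name,th,az,r);return np.array(r[3])
q=q0
for th in(-45,-60): qa=T('g1',[.471,.097,.055],th,0,0,q)
for x in(.52,.56,.6):
  for th in(30,45): qb=T('lay%g'%x,[x,.2,.033],th,0,0,qa)
  for th in(-60,-45): qc=T('re%g'%x,[x,.2,.033],th,0,0,qa)
for th in(0,20,30,45):
    T('ins-y',[.471,-.225,.12],th,-93.6,0,qb)
    T('ins+y',[.471,-.225,.12],th,86.4,0,qb)
E
```

```text
4.65 [0.53024284 0.09893804 0.25055594] [-3.14125785e+00  7.84578513e-01 -5.53031322e-04]
(np.float64(0.0008628302827513447), array([ 0.25349771,  0.55443857,  0.36998145,  0.30929798, -0.03896167,
        1.5341381 ]), (-1, -1, -1, -1))
[-0.08  0.85 -0.19  1.14 -0.04  1.92 -1.83]
g1 -45 0 (np.float64(0.0001), np.float64(0.51), -1, [-0.09, 1.0, -0.17, 1.52, 0.0, 1.41, -1.81])
g1 -60 0 (np.float64(0.0), np.float64(0.28), -1, [-0.09, 1.13, -0.17, 1.35, -0.03, 1.7, -1.81])
lay0.52 30 0 (np.float64(0.0004), np.float64(2.05), 1, [-0.0, 0.96, -0.85, 2.27, 2.02, 0.96, -0.81])
lay0.52 45 0 (np.float64(0.0105), np.float64(2.34), 1, [-0.14, 1.03, -0.74, 2.4, 2.31, 1.3, -1.16])
re0.52 -60 0 (np.float64(0.0001), np.float64(0.28), -1, [-0.21, 1.25, -0.2, 1.07, -0.11, 1.83, -1.92])
re0.52 -45 0 (np.float64(0.0), np.float64(0.18), -1, [-0.22, 1.11, -0.19, 1.27, -0.07, 1.52, -1.91])
lay0.56 30 0 (np.float64(0.0004), np.float64(2.03), 1, [-0.0, 0.94, -0.79, 2.17, 2.0, 0.86, -0.72])
lay0.56 45 0 (np.float64(0.0004), np.float64(2.37), 1, [-0.1, 1.01, -0.71, 2.32, 2.34, 1.19, -1.09])
re0.56 -60 0 (np.fl
[... 701 characters left out ...]
np.float64(0.0002), np.float64(1.28), -1, [1.1, 0.98, -1.29, 1.94, 1.07, 1.14, -0.7])
ins-y 20 -93.6 (np.float64(0.0002), np.float64(1.17), 1, [0.77, 0.76, -0.89, 2.03, 1.18, 1.03, -0.91])
ins+y 20 86.4 (np.float64(0.0003), np.float64(1.57), -1, [1.23, 1.08, -1.32, 1.83, 0.78, 1.09, -0.38])
ins-y 30 -93.6 (np.float64(0.0002), np.float64(1.09), 1, [0.58, 0.73, -0.72, 2.06, 1.26, 1.06, -1.05])
ins+y 30 86.4 (np.float64(0.0003), np.float64(1.71), -1, [1.27, 1.14, -1.32, 1.77, 0.64, 1.1, -0.23])
ins-y 45 -93.6 (np.float64(0.0001), np.float64(0.98), 1, [0.35, 0.78, -0.54, 2.09, 1.37, 1.2, -1.26])
ins+y 45 86.4 (np.float64(0.0003), np.float64(1.9), -1, [1.32, 1.26, -1.32, 1.68, 0.45, 1.17, -0.05])
```

Run:
```python
from h import *; import fk
z=np.load('fk.npz');L=z['L'];sg=z['sg']
q0=np.array(robot.get_state()['qpos'])
def T(P,th,az,q):
    t=np.deg2rad(th);a=np.deg2rad(az);d=np.array([np.sin(t)*np.cos(a),np.sin(t)*np.sin(a),-np.cos(t)])
    return fk.solve(np.array(P)+.017*d,d,[-np.sin(a),np.cos(a),0],L,sg,q)
for th in(-60,-70,-75): print('g1',th,T([.471,.097,.057],th,0,q0))
for az in(0,22,-22):
 for x in(.5,.55,.6):
  q=q0
  for th in(0,10,20,30):
    r=T([x,.2,.033],th,az,q); print('lay',az,x,th,r[0],r[3]); q=np.array(r[3])
for az in(90,):
 for P in([.5,.2,.033],[.5,.12,.033],[.5,.28,.033]):
  for ths in((10,20,30,45,60),(-10,-20,-30,-45,-60)):
   q=q0
   for th in ths: r=T(P,th,az,q);q=np.array(r[3]);print('lat',P,th,r[0],r[1],r[3]) if abs(th)>=30 else 0
```

```text
g1 -60 (np.float64(0.0), np.float64(0.28), -1, [-0.09, 1.13, -0.17, 1.34, -0.03, 1.71, -1.81])
g1 -70 (np.float64(0.0), np.float64(0.37), -1, [-0.09, 1.22, -0.18, 1.25, -0.05, 1.88, -1.81])
g1 -75 (np.float64(0.0046), np.float64(0.42), -1, [-0.04, 1.28, -0.29, 1.21, -0.01, 1.96, -1.9])
lay 0 0.5 0 0.0003 [-0.41, 0.75, -0.02, 1.94, 0.03, 0.45, -2.02]
lay 0 0.5 10 0.0001 [-0.52, 0.73, 0.09, 2.07, 0.04, 0.18, -2.06]
lay 0 0.5 20 0.0005 [-0.4, 0.73, -0.16, 2.2, 1.93, 0.28, -0.83]
lay 0 0.5 30 0.0002 [-0.32, 0.79, -0.36, 2.32, 2.25, 0.64, -1.17]
lay 0 0.55 0 0.0003 [-0.36, 0.79, -0.04, 1.81, 0.06, 0.54, -2.01]
lay 0 0.55 10 0.0001 [-0.46, 0.76, 0.06, 1.95, 0.08, 0.28, -2.06]
lay 0 0.55 20 0.015 [-0.61, 0.76, 0.23, 2.06, -0.57, 0.03, -1.47]
lay 0 0.55 30 0.0008 [-0.25, 0.81, -0.37, 2.2, 2.16, 0.57, -1.0]
lay 0 0.6 0 0.0003 [-0.32, 0.84, -0.06, 1.67, 0.08, 0.64, -2.0]
lay 0 0.6 10 0.0001 [-0.41, 0.8, 0.03, 1.81, 0.11, 0.37, -2.06]
lay 0 0.6 20 0.0001 [-0.53, 0.79, 0.17, 1.95, 0.1, 0.09, -2.1]
lay 0 0.6 30 0.0006 [-0.35, 0.8, -0.16, 2.07, 2.18, 0.38, -1.0]
lay 22 0.5 0 0.0004 [-0.32, 0.76, -
[... 2343 characters left out ...]
26, 0.89, -0.45, 1.87, 0.95, 1.04, -1.35]
lat [0.5, 0.12, 0.033] -45 0.0 0.22 [-0.4, 0.98, -0.36, 1.79, 0.95, 1.26, -1.4]
lat [0.5, 0.12, 0.033] -60 0.0 0.2 [-0.52, 1.08, -0.27, 1.69, 0.95, 1.46, -1.43]
lat [0.5, 0.28, 0.033] 30 0.0002 0.3 [-0.33, 0.81, 0.05, 2.01, -1.29, 0.56, -2.24]
lat [0.5, 0.28, 0.033] 45 0.0007 0.53 [0.12, 0.95, -0.48, 2.05, -1.34, 0.41, -1.99]
lat [0.5, 0.28, 0.033] 60 0.0003 0.23 [0.35, 1.16, -0.71, 2.05, -1.34, 0.42, -1.81]
lat [0.5, 0.28, 0.033] -30 0.0 0.17 [-0.5, 0.97, -0.45, 1.6, 0.78, 1.21, -1.34]
lat [0.5, 0.28, 0.033] -45 0.0001 0.24 [-0.62, 1.07, -0.37, 1.47, 0.79, 1.45, -1.35]
lat [0.5, 0.28, 0.033] -60 0.0 0.23 [-0.72, 1.18, -0.29, 1.34, 0.81, 1.68, -1.33]
```

```bash
cat >> fk.py <<'E'
z_=np.load('fk.npz');L_=z_['L'];sg_=z_['sg']
def dirv(th,az):
    t=np.deg2rad(th);a=np.deg2rad(az);return np.array([np.sin(t)*np.cos(a),np.sin(t)*np.sin(a),-np.cos(t)])
def T(P,th,az,q,c=.017):
    a=np.deg2rad(az);d=dirv(th,az)
    return solve(np.array(P)+c*d,d,[-np.sin(a),np.cos(a),0],L_,sg_,np.array(q))
E
python3 - <<'E'
from h import *; import fk; from fk import T
q0=np.array(robot.get_state()['qpos'])
for az in(-30,-60,-90):
 for P in([.5,.2,.033],[.54,.2,.033]):
  q=q0
  for th in(0,15,30,45): r=T(P,th,az,q);q=np.array(r[3]);print('d2',az,P[0],th,r[0],r[3]) if th>20 else 0
  q=q0
  for th in(20,40,50,60): r=T(P,th,az+180,q);q=np.array(r[3]);print('d3',az+180,P[0],th,r[0],r[3]) if th>40 else 0
  q=q0
  for th in(0,20,40): r=T([.52,.2,.25],th,az,q);q=np.array(r[3]);print('up',az,th,r[0],r[3])
E
```

```text
d2 -30 0.5 30 0.0001 [-0.18, 0.94, -0.79, 2.16, 1.66, 1.08, -1.14]
d2 -30 0.5 45 0.0001 [-0.36, 1.0, -0.69, 2.22, 1.79, 1.33, -1.4]
d3 150 0.5 50 0.0 [-0.08, 1.07, -0.17, 1.46, -0.38, 1.35, -2.08]
d3 150 0.5 60 0.0 [-0.04, 1.16, -0.2, 1.36, -0.4, 1.51, -2.08]
up -30 0 0.0002 [-0.4, 0.47, -0.01, 1.69, 0.01, 0.98, -2.51]
up -30 20 0.0002 [-0.74, 0.41, 0.26, 1.87, 0.3, 0.7, -2.82]
up -30 40 0.0003 [-1.39, 0.61, 1.03, 2.03, 0.2, 0.38, -2.82]
d2 -30 0.54 30 0.0001 [-1.02, 0.89, 0.63, 2.07, -0.24, 0.04, -2.5]
d2 -30 0.54 45 0.0006 [-1.03, 0.93, 0.45, 2.14, 1.89, 0.41, -1.62]
d3 150 0.54 50 0.0 [-0.08, 1.12, -0.17, 1.32, -0.37, 1.44, -2.11]
d3 150 0.54 60 0.0 [-0.04, 1.21, -0.2, 1.21, -0.4, 1.61, -2.12]
up -30 0 0.0002 [-0.4, 0.47, -0.01, 1.69, 0.01, 0.98, -2.51]
up -30 20 0.0002 [-0.74, 0.41, 0.26, 1.87, 0.3, 0.7, -2.82]
up -30 40 0.0003 [-1.39, 0.61, 1.03, 2.03, 0.2, 0.38, -2.82]
d2 -60 0.5 30 0.0001 [-0.35, 0.9, -0.56, 1.96, 1.23, 1.03, -1.25]
d2 -60 0.5 45 0.0 [-0.52, 0.96, -0.45, 1.93, 1.27, 1.22, -1.38]
d3 120 0.5 50 0.0 [0.04, 0.99, -0.15, 1.74, -0.73, 1.04, -2.1]
d3 120 0.5 60 0.0 [
[... 848 characters left out ...]
1.34, 0.76, -1.84]
d3 90 0.5 60 0.0 [0.22, 1.03, -0.24, 2.04, -1.34, 0.86, -1.76]
up -90 0 0.0002 [0.05, 0.56, -0.73, 1.69, 0.42, 1.06, -0.82]
up -90 20 0.0001 [-0.21, 0.61, -0.6, 1.6, 0.61, 1.33, -1.0]
up -90 40 0.0001 [-0.41, 0.72, -0.48, 1.51, 0.75, 1.6, -1.1]
d2 -90 0.54 30 0.0 [-0.37, 0.95, -0.42, 1.65, 0.84, 1.15, -1.26]
d2 -90 0.54 45 0.0 [-0.51, 1.04, -0.33, 1.54, 0.86, 1.37, -1.29]
d3 90 0.54 50 0.0 [0.1, 0.95, -0.14, 1.95, -1.26, 0.8, -1.97]
d3 90 0.54 60 0.0 [0.19, 1.03, -0.2, 1.93, -1.28, 0.91, -1.87]
up -90 0 0.0002 [0.05, 0.56, -0.73, 1.69, 0.42, 1.06, -0.82]
up -90 20 0.0001 [-0.21, 0.61, -0.6, 1.6, 0.61, 1.33, -1.0]
up -90 40 0.0001 [-0.41, 0.72, -0.48, 1.51, 0.75, 1.6, -1.1]
```

>>> {"api": "apply_moves", "payload": {
  "rows": [
    {"rot": [0, 0, 0], "travel": [0.1, 0.004, 0], "gripper": -1},
    {"rot": [0, 0, 0], "travel": [0.19, 0.004, 0], "gripper": -1},
    {"rot": [0, 0, 0], "travel": [0.19, 0.004, 0.1], "gripper": -1},
    {"rot": [0, 0, 0], "travel": [0.19, 0.004, 0.2], "gripper": -1},
    {"rot": [0, 0, 0], "travel": [0.19, 0.004, 0.28], "gripper": -1},
    {"rot": [0, 0, 0], "travel": [0.19, 0.004, 0.35], "gripper": -1},
    {"rot": [0, 0, 0], "travel": [0.19, 0.004, 0.391], "gripper": -1},
    {"rot": [0, 0, 0], "travel": [0.19, 0.004, 0.391], "gripper": -1}
  ]
}}

```text
time: 5.45
tcp_pos: [0.4567, 0.097, 0.0459]
tool_rot: [3.141, 0.788, 0.001]
wrist_force: [-0.2, 0.3, -0.7]
grip_width: 0.0854
grip_force: 0.0
```

>>> {"api": "apply_moves", "payload": {
  "rows": [
    {"rot": [0, 0, 0], "travel": [0, 0, 0], "gripper": -0.4},
    {"rot": [0, 0, 0], "travel": [0, 0, 0], "gripper": 0},
    {"rot": [0, 0, 0], "travel": [0, 0, 0], "gripper": 1},
    {"rot": [0, 0, 0], "travel": [0, 0, 0], "gripper": 1},
    {"rot": [0, 0, 0], "travel": [0, 0, 0], "gripper": 1},
    {"rot": [0, 0, 0], "travel": [0, 0, 0], "gripper": 1}
  ],
  "squeeze": 40
}}

```text
time: 6.05
tcp_pos: [0.4609, 0.0975, 0.0465]
tool_rot: [-3.14, 0.782, 0.0]
wrist_force: [3.4, 0.0, 6.8]
grip_width: 0.0495
grip_force: 41.6
```

```bash
python3 - <<'E'
from h import *
s=robot.get_state();print(s['time'],s['tcp_pos'],s['tool_rot'],s['grip_width'],s['grip_force'])
snap('scene','s2.png')
E
python3 -c "
import cv2
b=cv2.imread('pics/s2.png');cv2.imwrite('pics/s2c.png',cv2.resize(b[160:320,210:370],None,fx=3.5,fy=3.5,interpolation=cv2.INTER_CUBIC))"
```

```text
6.05 [0.46087244 0.09751435 0.04650509] [-3.14022799e+00  7.81831422e-01  9.16482731e-05] 0.04950931673054204 41.59837597354718
```

View pics/s2c.png

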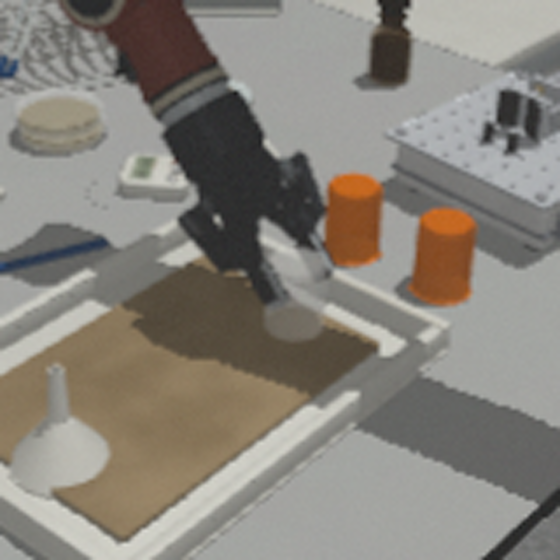

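The beaker is gripped at a 49.5 mm opening. Next I'll compute the lift and the lay-down rotation.

```bash
cat >> h.py <<'E'
def tool(): s=robot.get_state();return np.array(s['tcp_pos']),R.from_euler('xyz',s['tool_rot']),s
def frame(z,b,cz,cx): # tool frame with z given and beaker axis b = cx*x+cz*z
    x=(np.array(b)-cz*np.array(z))/cx;x/=np.linalg.norm(x);return R.from_matrix(np.c_[x,np.cross(z,x),z])
def cmd(p0,A0,p1,A1):
    print('travel',(A0.inv().apply(np.array(p1)-p0)/.5).round(3),'rot',((A0.inv()*A1).as_rotvec()/(np.pi/4)).round(3))
E
python3 - <<'E'
from h import *; import fk
p,A,s=tool()
b=A.inv().apply([0,0,-1]);print('b',b)
z2=fk.dirv(45,-60);A2=frame(z2,[.5,-.866,0],b[2],b[0])
rv=(A.inv()*A2).as_rotvec();print(rv,np.rad2deg(np.linalg.norm(rv)))
q=np.array(s['qpos']);h=np.array([.52,.16,.27])
for f in np.linspace(0,1,7):
    Af=A*R.from_rotvec(rv*f);M=Af.as_matrix()
    pc=(p-.017*A.as_matrix()[:,2]);ph=pc+(h-pc)*max(f,.2)+[0,0,0];ph[2]=.27
    r=fk.solve(ph+.017*M[:,2],M[:,2],M[:,1],fk.L_,fk.sg_,q);q=np.array(r[3]);print(f.round(2),r,'b',Af.apply(b).round(2))
cmd(p,A,p+[.02,.03,.2],A)
for f in(.33,.67,1.): 
    Af=A*R.from_rotvec(rv*f);cmd(p,A,h+.017*Af.as_matrix()[:,2],Af)
E
```

```text
b [0.70458295 0.00095555 0.709621  ]
[-0.00404984  1.41163689  1.15215172] 104.40084521265653
0.0 (np.float64(0.0), np.float64(0.4), 1, [-0.09, 0.75, -0.2, 1.35, -0.05, 1.82, -1.86]) b [ 0.  0. -1.]
0.17 (np.float64(0.0), np.float64(0.23), 1, [-0.14, 0.63, -0.14, 1.47, -0.02, 1.59, -2.02]) b [ 0.22 -0.15 -0.96]
0.33 (np.float64(0.0001), np.float64(0.23), 1, [-0.24, 0.53, -0.07, 1.57, 0.04, 1.38, -2.25]) b [ 0.41 -0.32 -0.86]
0.5 (np.float64(0.0001), np.float64(0.29), 1, [-0.38, 0.46, 0.01, 1.67, 0.15, 1.18, -2.54]) b [ 0.53 -0.49 -0.69]
0.67 (np.float64(0.0002), np.float64(0.3), 1, [-0.68, 0.44, 0.29, 1.75, 0.25, 1.02, -2.82]) b [ 0.59 -0.65 -0.48]
0.83 (np.float64(0.0002), np.float64(0.7), 1, [-1.22, 0.62, 0.99, 1.81, 0.05, 0.86, -2.82]) b [ 0.58 -0.78 -0.24]
1.0 (np.float64(0.0003), np.float64(2.26), -1, [-0.99, 0.54, 0.41, 1.83, 0.71, 0.99, -0.56]) b [ 0.5  -0.87 -0.  ]
travel [-0.253 -0.06  -0.312] rot [0. 0. 0.]
travel [-0.216 -0.123 -0.37 ] rot [-0.002  0.593  0.484]
travel [-0.206 -0.115 -0.38 ] rot [-0.003  1.204  0.983]
travel [-0.206 -0.105 -0.392] rot [-0.005  1.797  1.467]
```

Run:
```python
from h import *; import fk
from scipy.optimize import least_squares
p,A,s=tool();q0=np.array(s['qpos']);print(q0.round(2))
b=A.inv().apply([0,0,-1])
A2=frame(fk.dirv(45,-60),[.5,-.866,0],b[2],b[0]);h=np.array([.53,.18,.22]);p2=h+.017*A2.as_matrix()[:,2]
seed=np.array([-.5,.8,-.4,1.7,1.27,1.2,1.8])
f=lambda q:np.r_[(fk.fk(q,fk.L_,fk.sg_)[0]-p2)*5,(fk.fk(q,fk.L_,fk.sg_)[1].inv()*A2).as_rotvec(),.01*(q-seed)]
r=least_squares(f,seed,bounds=(fk.LO+.02,fk.HI-.02));qB=r.x;print(np.abs(r.fun[:6]).max(),qB.round(2))
pl=p+[.03,.03,.18];M=A.as_matrix();qA=np.array(fk.solve(pl,M[:,2],M[:,1],fk.L_,fk.sg_,q0)[3]);print(qA)
e=fk.fk(q0,fk.L_,fk.sg_);print('fk err',e[0]-p)
pp,AA=p,A;W=[]
cmd(pp,AA,pl,A);pp=pl
for t in np.linspace(.2,1,5):
    a,B=fk.fk(qA+t*(qB-qA),fk.L_,fk.sg_);cmd(pp,AA,a,B);print('   tcp',a.round(3),'b',B.apply(b).round(2),np.rad2deg((AA.inv()*B).magnitude()).round());pp,AA=a,B
```

```text
[-0.07  0.99 -0.19  1.5  -0.01  1.42 -1.8 ]
3.723893420246124e-05 [-0.43  0.66 -0.49  1.83  1.08  1.33  2.17]
[-0.12  0.82 -0.2   1.3  -0.05  1.8  -1.88]
fk err [0.0015637  0.00336821 0.0010923 ]
travel [-0.211 -0.06  -0.298] rot [0. 0. 0.]
travel [0.002 0.03  0.051] rot [-0.354 -0.038 -1.107]
   tcp [0.474 0.112 0.208] b [-0.18  0.35 -0.92] 52.0
travel [-0.005  0.025  0.018] rot [-0.257 -0.261 -1.157]
   tcp [0.476 0.101 0.197] b [-0.65  0.26 -0.71] 55.0
travel [-0.012  0.028 -0.012] rot [-0.022 -0.373 -1.198]
   tcp [0.492 0.102 0.195] b [-0.84 -0.33 -0.44] 56.0
travel [-0.038  0.029 -0.043] rot [ 0.233 -0.3   -1.232]
   tcp [0.515 0.124 0.199] b [-0.35 -0.92 -0.16] 58.0
travel [-0.073 -0.006 -0.071] rot [ 0.378 -0.072 -1.259]
   tcp [0.536 0.17  0.208] b [ 0.5  -0.87 -0.  ] 59.0
```

Run:
```python
from h import *; import fk
p,A,s=tool();b=A.inv().apply([0,0,-1])
qB=np.array([-0.43,0.66,-0.49,1.83,1.08,1.33,2.17]);qA=np.array([-0.12,0.82,-0.2,1.3,-0.05,1.8,-1.88])
pp,AA=p+[.03,.03,.18],A
for t in (.175,.345,.51,.675,.835,1):
    a,B=fk.fk(qA+t*(qB-qA),fk.L_,fk.sg_);a=a+[0,0,.02];cmd(pp,AA,a,B);pp,AA=a,B
```

```text
travel [-0.027  0.027  0.02 ] rot [-0.307 -0.022 -0.966]
travel [-0.005  0.022  0.022] rot [-0.244 -0.186 -0.978]
travel [-0.009  0.021  0.001] rot [-0.094 -0.287 -0.979]
travel [-0.02   0.024 -0.02 ] rot [ 0.083 -0.295 -1.004]
travel [-0.042  0.015 -0.039] rot [ 0.227 -0.196 -0.995]
travel [-0.061 -0.015 -0.058] rot [ 0.311 -0.038 -1.044]
```

>>> {"api": "apply_moves", "payload": {
  "rows": [
    {"rot": [0, 0, 0], "travel": [-0.03, 0, -0.03], "gripper": 1},
    {"rot": [0, 0, 0], "travel": [-0.1, -0.03, -0.12], "gripper": 1},
    {"rot": [0, 0, 0], "travel": [-0.16, -0.06, -0.22], "gripper": 1},
    {"rot": [0, 0, 0], "travel": [-0.21, -0.06, -0.3], "gripper": 1},
    {"rot": [0, 0, 0], "travel": [-0.21, -0.06, -0.3], "gripper": 1},
    {"rot": [0, 0, 0], "travel": [-0.21, -0.06, -0.3], "gripper": 1}
  ],
  "squeeze": 50
}}

```text
time: 6.7
tcp_pos: [0.4927, 0.1279, 0.2278]
tool_rot: [-3.139, 0.777, 0.002]
wrist_force: [0.5, 0.2, -0.9]
grip_width: 0.0494
grip_force: 51.8
```

>>> {"api": "apply_moves", "payload": {
  "rows": [
    {"rot": [-0.307, -0.022, -0.966], "travel": [-0.027, 0.027, 0.02], "gripper": 1},
    {"rot": [-0.307, -0.022, -0.966], "travel": [-0.027, 0.027, 0.02], "gripper": 1},
    {"rot": [-0.307, -0.022, -0.966], "travel": [-0.027, 0.027, 0.02], "gripper": 1},
    {"rot": [-0.307, -0.022, -0.966], "travel": [-0.027, 0.027, 0.02], "gripper": 1},
    {"rot": [-0.307, -0.022, -0.966], "travel": [-0.027, 0.027, 0.02], "gripper": 1},
    {"rot": [-0.307, -0.022, -0.966], "travel": [-0.027, 0.027, 0.02], "gripper": 1}
  ]
}}

```text
time: 7.3
tcp_pos: [0.4731, 0.1141, 0.2263]
tool_rot: [-2.711, 0.627, 1.002]
wrist_force: [0.1, 0.2, -1.1]
grip_width: 0.0492
grip_force: 51.8
```

>>> {"api": "apply_moves", "payload": {
  "rows": [
    {"rot": [-0.244, -0.186, -0.978], "travel": [-0.005, 0.022, 0.022], "gripper": 1},
    {"rot": [-0.244, -0.186, -0.978], "travel": [-0.005, 0.022, 0.022], "gripper": 1},
    {"rot": [-0.244, -0.186, -0.978], "travel": [-0.005, 0.022, 0.022], "gripper": 1},
    {"rot": [-0.244, -0.186, -0.978], "travel": [-0.005, 0.022, 0.022], "gripper": 1},
    {"rot": [-0.244, -0.186, -0.978], "travel": [-0.005, 0.022, 0.022], "gripper": 1},
    {"rot": [-0.244, -0.186, -0.978], "travel": [-0.005, 0.022, 0.022], "gripper": 1}
  ]
}}

```text
time: 7.9
tcp_pos: [0.4719, 0.1019, 0.2159]
tool_rot: [-2.502, 0.343, 1.836]
wrist_force: [0.1, 0.3, -0.9]
grip_width: 0.0492
grip_force: 51.8
```

>>> {"api": "apply_moves", "payload": {
  "rows": [
    {"rot": [-0.094, -0.287, -0.979], "travel": [-0.009, 0.021, 0.001], "gripper": 1},
    {"rot": [-0.094, -0.287, -0.979], "travel": [-0.009, 0.021, 0.001], "gripper": 1},
    {"rot": [-0.094, -0.287, -0.979], "travel": [-0.009, 0.021, 0.001], "gripper": 1},
    {"rot": [-0.094, -0.287, -0.979], "travel": [-0.009, 0.021, 0.001], "gripper": 1},
    {"rot": [-0.094, -0.287, -0.979], "travel": [-0.009, 0.021, 0.001], "gripper": 1},
    {"rot": [-0.094, -0.287, -0.979], "travel": [-0.009, 0.021, 0.001], "gripper": 1}
  ]
}}

```text
time: 8.5
tcp_pos: [0.4815, 0.0975, 0.2111]
tool_rot: [-2.433, 0.024, 2.588]
wrist_force: [0.2, 0.2, -0.4]
grip_width: 0.0492
grip_force: 51.8
```

Run:
```python
from h import *
p,A,s=tool();print(s['time'],p.round(4),np.array(s['qpos']).round(2),A.apply([.705,0,.7096]).round(2),s['grip_width'])
```

```text
8.5 [0.4815 0.0975 0.2111] [-0.01  0.84 -0.87  1.54  0.7   1.8  -0.04] [-0.83 -0.03 -0.56] 0.049196755083732606
```

>>> {"api": "apply_moves", "payload": {
  "rows": [
    {"rot": [0.083, -0.295, -1], "travel": [-0.02, 0.024, -0.02], "gripper": 1},
    {"rot": [0.083, -0.295, -1], "travel": [-0.02, 0.024, -0.02], "gripper": 1},
    {"rot": [0.083, -0.295, -1], "travel": [-0.02, 0.024, -0.02], "gripper": 1},
    {"rot": [0.083, -0.295, -1], "travel": [-0.02, 0.024, -0.02], "gripper": 1},
    {"rot": [0.083, -0.295, -1], "travel": [-0.02, 0.024, -0.02], "gripper": 1},
    {"rot": [0.083, -0.295, -1], "travel": [-0.02, 0.024, -0.02], "gripper": 1}
  ]
}}

```text
time: 9.1
tcp_pos: [0.4984, 0.1052, 0.2111]
tool_rot: [-2.478, -0.311, -2.936]
wrist_force: [-0.5, -1.0, -0.3]
grip_width: 0.0495
grip_force: 51.9
```

>>> {"api": "apply_moves", "payload": {
  "rows": [
    {"rot": [0.227, -0.196, -1], "travel": [-0.042, 0.015, -0.039], "gripper": 1},
    {"rot": [0.227, -0.196, -1], "travel": [-0.042, 0.015, -0.039], "gripper": 1},
    {"rot": [0.227, -0.196, -1], "travel": [-0.042, 0.015, -0.039], "gripper": 1},
    {"rot": [0.227, -0.196, -1], "travel": [-0.042, 0.015, -0.039], "gripper": 1},
    {"rot": [0.227, -0.196, -1], "travel": [-0.042, 0.015, -0.039], "gripper": 1},
    {"rot": [0.227, -0.196, -1], "travel": [-0.042, 0.015, -0.039], "gripper": 1}
  ]
}}

```text
time: 9.7
tcp_pos: [0.5178, 0.1272, 0.2149]
tool_rot: [-2.686, -0.617, -2.1]
wrist_force: [1.5, 0.1, -0.9]
grip_width: 0.0495
grip_force: 51.9
```

Run:
```python
from h import *; import fk
p,A,s=tool();b=np.array([.705,0,.7096]);print(s['time'],p.round(4),np.array(s['qpos']).round(2),A.apply(b).round(2),s['grip_width'])
A2=frame(fk.dirv(45,-60),[.5,-.866,0],b[2],b[0]);cmd(p,A,np.array([.53,.18,.12])+.017*A2.as_matrix()[:,2],A2)
```

```text
9.7 [0.5178 0.1272 0.2149] [-0.01  0.93 -1.19  1.71  1.13  1.91  1.29] [-0.21 -0.97 -0.11] 0.04949498467222083
travel [-0.198  0.064  0.104] rot [ 0.319 -0.04  -1.024]
```

>>> {"api": "apply_moves", "payload": {
  "rows": [
    {"rot": [0.1, -0.01, -0.3], "travel": [-0.1, 0.03, 0.05], "gripper": 1},
    {"rot": [0.319, -0.04, -1], "travel": [-0.198, 0.064, 0.104], "gripper": 1},
    {"rot": [0.319, -0.04, -1], "travel": [-0.198, 0.064, 0.104], "gripper": 1},
    {"rot": [0.319, -0.04, -1], "travel": [-0.198, 0.064, 0.104], "gripper": 1},
    {"rot": [0.319, -0.04, -1], "travel": [-0.198, 0.064, 0.104], "gripper": 1},
    {"rot": [0.319, -0.04, -1], "travel": [-0.198, 0.064, 0.104], "gripper": 1},
    {"rot": [0.319, -0.04, -1], "travel": [-0.198, 0.064, 0.104], "gripper": 1},
    {"rot": [0.319, -0.04, -1], "travel": [-0.198, 0.064, 0.104], "gripper": 1}
  ]
}}

```text
time: 10.5
tcp_pos: [0.5372, 0.1695, 0.1091]
tool_rot: [-3.117, -0.79, -1.085]
wrist_force: [0.5, 0.6, -0.3]
grip_width: 0.0494
grip_force: 52.0
```

Run:
```python
from h import *; import fk
p,A,s=tool();b=np.array([.705,0,.7096]);print(s['time'],p.round(4),np.array(s['qpos']).round(2),A.apply(b).round(3),s['grip_width'],'y',A.as_matrix()[:,1].round(3))
A2=frame(fk.dirv(45,-60),[.5,-.866,0],b[2],b[0]);cmd(p,A,np.array([.53,.18,.036])+.017*A2.as_matrix()[:,2],A2)
p_,d,c=snap('scene','s3.png');cv2.imwrite('pics/s3c.png',cv2.resize(cv2.cvtColor(p_[160:320,210:370],cv2.COLOR_RGB2BGR),None,fx=3.5,fy=3.5))
```

```text
10.5 [0.5372 0.1695 0.1091] [-0.1   1.11 -1.18  1.86  1.42  1.86  1.84] [ 0.482 -0.876  0.002] 0.049397620336042156 y [-0.876 -0.482 -0.017]
travel [-0.122  0.005  0.119] rot [ 0.003 -0.004 -0.034]
```

View pics/s3c.png

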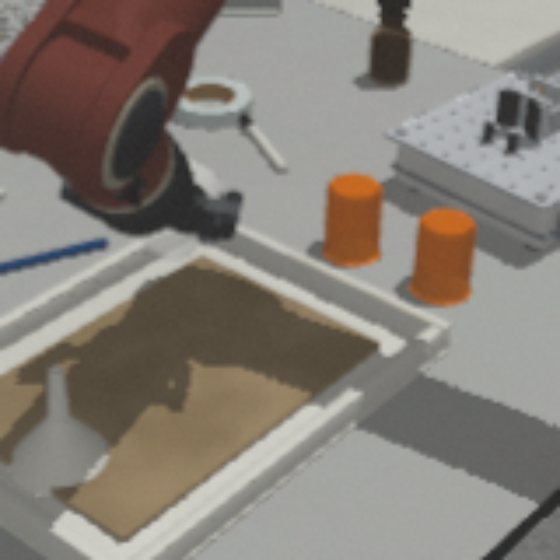

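>>> {"api": "apply_moves", "payload": {
  "rows": [
    {"rot": [0, 0, -0.034], "travel": [-0.04, 0.005, 0.04], "gripper": 1},
    {"rot": [0, 0, -0.034], "travel": [-0.08, 0.005, 0.08], "gripper": 1},
    {"rot": [0, 0, -0.034], "travel": [-0.105, 0.005, 0.102], "gripper": 1},
    {"rot": [0, 0, -0.034], "travel": [-0.122, 0.005, 0.119], "gripper": 1},
    {"rot": [0, 0, -0.034], "travel": [-0.122, 0.005, 0.119], "gripper": 1},
    {"rot": [0, 0, -0.034], "travel": [-0.122, 0.005, 0.119], "gripper": 1}
  ]
}}

```text
time: 11.15
tcp_pos: [0.5365, 0.1705, 0.0255]
tool_rot: [-3.141, -0.791, -1.048]
wrist_force: [0.2, 1.2, -0.1]
grip_width: 0.0489
grip_force: 52.0
```

>>> {"api": "apply_moves", "payload": {
  "rows": [
    {"rot": [0, 0, 0], "travel": [-0.001, 0, 0.001], "gripper": 1},
    {"rot": [0, 0, 0], "travel": [-0.002, 0, 0.002], "gripper": 1},
    {"rot": [0, 0, 0], "travel": [-0.003, 0, 0.003], "gripper": 1},
    {"rot": [0, 0, 0], "travel": [-0.003, 0, 0.003], "gripper": 1}
  ],
  "squeeze": 30
}}

```text
time: 11.55
tcp_pos: [0.5365, 0.1701, 0.0231]
tool_rot: [3.141, -0.791, -1.048]
wrist_force: [-0.4, 0.4, -0.1]
grip_width: 0.0493
grip_force: 52.0
```

>>> {"api": "apply_moves", "payload": {
  "rows": [
    {"rot": [0, 0, 0], "travel": [-0.001, 0, 0.001], "gripper": 1},
    {"rot": [0, 0, 0], "travel": [-0.0015, 0, 0.0015], "gripper": 1},
    {"rot": [0, 0, 0], "travel": [-0.0015, 0, 0.0015], "gripper": 1}
  ]
}}

```text
time: 11.85
tcp_pos: [0.5363, 0.17, 0.0217]
tool_rot: [3.14, -0.791, -1.047]
wrist_force: [-1.2, 0.5, -1.3]
grip_width: 0.0493
grip_force: 52.0
```

>>> {"api": "apply_moves", "payload": {
  "rows": [
    {"rot": [0, 0, 0], "travel": [-0.001, 0, 0.001], "gripper": 1},
    {"rot": [0, 0, 0], "travel": [-0.0015, 0, 0.0015], "gripper": 1},
    {"rot": [0, 0, 0], "travel": [-0.0015, 0, 0.0015], "gripper": 1}
  ]
}}

```text
time: 12.15
tcp_pos: [0.5363, 0.1701, 0.0208]
tool_rot: [3.141, -0.791, -1.047]
wrist_force: [-0.8, -1.4, 0.5]
grip_width: 0.0491
grip_force: 52.0
```

>>> {"api": "apply_moves", "payload": {
  "rows": [
    {"rot": [0, 0, 0], "travel": [-0.001, 0, 0.001], "gripper": 1},
    {"rot": [0, 0, 0], "travel": [-0.0015, 0, 0.0015], "gripper": 1},
    {"rot": [0, 0, 0], "travel": [-0.0015, 0, 0.0015], "gripper": 1}
  ]
}}

```text
time: 12.45
tcp_pos: [0.5363, 0.1702, 0.0202]
tool_rot: [3.141, -0.791, -1.047]
wrist_force: [-1.6, 1.4, 2.6]
grip_width: 0.0494
grip_force: 52.4
```

>>> {"api": "apply_moves", "payload": {
  "rows": [
    {"rot": [0, 0, 0], "travel": [-0.0005, 0, 0.0005], "gripper": -0.1},
    {"rot": [0, 0, 0], "travel": [-0.0005, 0, 0.0005], "gripper": -0.15},
    {"rot": [0, 0, 0], "travel": [-0.0005, 0, 0.0005], "gripper": -0.2},
    {"rot": [0, 0, 0], "travel": [-0.0005, 0, 0.0005], "gripper": -0.25},
    {"rot": [0, 0, 0], "travel": [-0.0005, 0, 0.0005], "gripper": -0.35},
    {"rot": [0, 0, 0], "travel": [-0.0005, 0, 0.0005], "gripper": -0.5},
    {"rot": [0, 0, 0], "travel": [-0.0005, 0, 0.0005], "gripper": -1},
    {"rot": [0, 0, 0], "travel": [-0.0005, 0, 0.0005], "gripper": -1}
  ]
}}

```text
time: 13.25
tcp_pos: [0.5363, 0.17, 0.0192]
tool_rot: [3.14, -0.791, -1.047]
wrist_force: [-0.2, -0.0, -0.3]
grip_width: 0.0853
grip_force: 0.0
```

>>> {"api": "apply_moves", "payload": {
  "rows": [
    {"rot": [0, 0, 0], "travel": [0, 0, 0], "gripper": -1},
    {"rot": [0, 0, 0], "travel": [0, 0, -0.03], "gripper": -1},
    {"rot": [0, 0, 0], "travel": [0, 0, -0.1], "gripper": -1},
    {"rot": [0, 0, 0], "travel": [0, 0, -0.2], "gripper": -1},
    {"rot": [0, 0, 0], "travel": [0, 0, -0.3], "gripper": -1},
    {"rot": [0, 0, 0], "travel": [0, 0, -0.36], "gripper": -1},
    {"rot": [0, 0, 0], "travel": [0, 0, -0.36], "gripper": -1},
    {"rot": [0, 0, 0], "travel": [0, 0, -0.36], "gripper": -1}
  ]
}}

```text
time: 14.05
tcp_pos: [0.4722, 0.2815, 0.1465]
tool_rot: [-3.141, -0.791, -1.047]
wrist_force: [-0.3, 0.8, -1.1]
grip_width: 0.0855
grip_force: 0.0
```

Run:
```python
from h import *
p,A,s=tool();print(s['time'],p.round(4),np.array(s['qpos']).round(2))
im,d,c=snap('wrist','w4.png');np.savez('w4.npz',p=im,d=d,**{k:np.array(v) for k,v in c.items()})
for t in ['beaker','beaker_mouth','funnel']: rec('wrist',t,c)
```

```text
14.05 [0.4722 0.2815 0.1465] [-0.34  1.07 -1.18  1.74  1.26  1.92  1.79]
wrist beaker 0.82 [0.5405 0.1684 0.0466] [269. 164.]
wrist beaker 0.74 [ 0.4219 -0.0299  0.0528] [484.  62.]
wrist beaker 0.62 [ 0.5132 -0.0216  0.0521] [389.  37.]
wrist beaker_mouth 0.85 [ 0.514  -0.0189  0.0469] [386.  43.]
wrist beaker_mouth 0.76 [0.5335 0.1778 0.0463] [270. 176.]
wrist beaker_mouth 0.73 [ 0.4212 -0.0296  0.0518] [484.  64.]
wrist funnel 0.96 [0.4968 0.3224 0.03  ] [208. 372.]
```

View pics/w4.png

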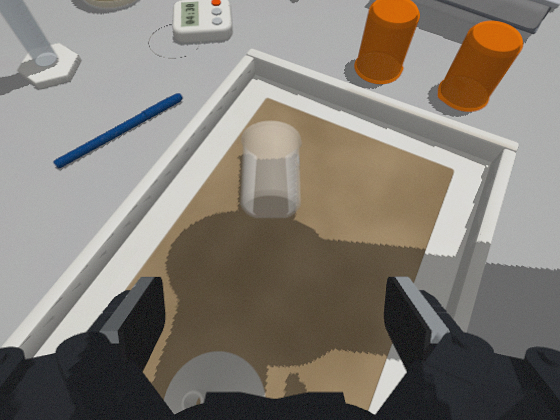

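The beaker lies on its side at rest: mouth end near (271,137), foot end near (271,207), axis along the camera's forward direction. I'll measure it and plan the fresh hold.

Run:
```python
from h import *; import fk
c=dict(np.load('w4.npz'));d=c['d'];c['k1']=float(c['k1'])
vv,uu=np.mgrid[0:420,0:560];uv=np.c_[uu.ravel(),vv.ravel()].astype(float)
P=pts(uv,d,c).reshape(420,560,3)
m=(uu>225)&(uu<315)&(vv>105)&(vv<230)&(P[...,2]>.03)&(d>0);Q=P[m];print(len(Q),Q.mean(0),Q[:,2].max())
r=cv2.minAreaRect(Q[:,:2].astype(np.float32)*1000);print(r,cv2.boxPoints(r).round(1).tolist())
t=P[...,2]>.048;m2=m&t;w=P[m2][:,:2];w0=w.mean(0);u,s,v=np.linalg.svd(w-w0);print('ridge',w0,np.rad2deg(np.arctan2(v[0,1],v[0,0])),(w-w0)@v[0]@np.eye(1)[0] if 0 else np.ptp((w-w0)@v[0]))
# overlay silhouettes of prediction
im=c['p'][:,:,::-1].copy()
ax=np.array([.5,-.866,0]);sd=np.array([.866,.5,0]);up=np.array([0,0,1.]);G=np.array([.5265,.187,.0305])
th=np.linspace(0,2*np.pi,60)
x=cv2.resize(im[100:240,210:340],None,fx=4,fy=4)
for F in([G-ax*.017],):
  for o,rr,zz in((0,.0245,.0295),(.07,.027,.032)):
    C=F[0]+ax*o;C[2]=zz
    q=(proj(C+rr*(np.cos(th)[:,None]*sd+np.sin(th)[:,None]*up),c)-[210,100])*4+2
    cv2.polylines(x,[q.astype(int).reshape(-1,1,2)],True,(0,255,0),1)
cv2.imwrite('pics/ov4.png',x)
```

```text
4844 [0.53847204 0.16970927 0.04783534] 0.058166064056715094
((541.0166625976562, 165.7059326171875), (53.324615478515625, 71.57095336914062), 29.49599838256836) [[500.20001220703125, 183.6999969482422], [535.4000244140625, 121.4000015258789], [581.7999877929688, 147.6999969482422], [546.5999755859375, 210.0]]
ridge [0.54089856 0.16587981] 120.14978076953403 0.07174939753738757
```

View pics/ov4.png

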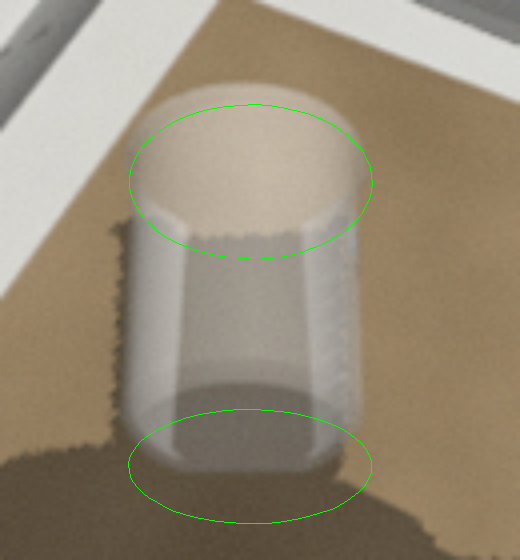

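Run:
```python
from h import *; import fk
p,A,s=tool()
def fr(th): # tilt along az120 plane, th>0 -> az -60
    z=fk.dirv(th,-60);y=np.array([-.866,-.5,0]);return R.from_matrix(np.c_[np.cross(y,z),y,z])
print((A.inv()*fr(45)).magnitude())
P3=np.array([.5445,.1596,.031]);d3=fk.dirv(50,120)
W=[(np.array([.53,.19,.21]),fr(1)),(np.array([.575,.12,.18]),fr(-42)),(P3-.09*d3,fr(-50)),(P3+.017*d3,fr(-50))]
for a,B in W:
    M=B.as_matrix();print(fk.solve(a,M[:,2],M[:,1],fk.L_,fk.sg_,np.array(s['qpos'])))
    cmd(p,A,a,B);p,A=a,B
```

```text
0.008380335933813718
(np.float64(0.0002), np.float64(0.66), 1, [0.29, 0.84, -1.32, 1.71, 0.87, 1.3, 2.44])
travel [ 0.241 -0.01   0.059] rot [ 0.005 -0.987 -0.002]
(np.float64(0.0002), np.float64(1.46), -1, [0.46, 0.93, -0.84, 1.46, -0.04, 1.23, 0.32])
travel [ 0.165 -0.008  0.063] rot [ 0.    -0.956  0.   ]
(np.float64(0.0002), np.float64(1.38), -1, [0.52, 1.14, -0.86, 1.44, -0.01, 1.21, 0.41])
travel [0.151 0.013 0.11 ] rot [ 0.    -0.178  0.   ]
(np.float64(0.0002), np.float64(1.37), -1, [0.44, 1.2, -0.82, 1.6, -0.02, 0.96, 0.41])
travel [ 0.    -0.     0.214] rot [0. 0. 0.]
```

Run:
```python
from h import *; import fk
p,A,s=tool();q=np.array(s['qpos'])
def fr(th,az):
    a=np.deg2rad(az);z=fk.dirv(th,az);y=np.array([np.sin(a),-np.cos(a),0]);return R.from_matrix(np.c_[np.cross(y,z),y,z])
print((A.inv()*fr(45,-60)).magnitude())
P3=np.array([.5445,.1596,.031])
W=[(47,-120,.13),(48,-180,.13),(50,-240,.11),(50,-240,-.017)]
for th,az,k in W:
    B=fr(th,az);M=B.as_matrix();a=P3-k*M[:,2]
    r=fk.solve(a,M[:,2],M[:,1],fk.L_,fk.sg_,q);print(r);q=np.array(r[3])
    cmd(p,A,a,B);print(a.round(3));p,A=a,B
```

```text
0.008378253877622362
(np.float64(0.0006), np.float64(0.83), 1, [-0.43, 1.15, -0.48, 0.91, 0.67, 1.96, 1.78])
travel [ 0.093 -0.17   0.165] rot [-0.957  0.03   0.923]
[0.592 0.242 0.12 ]
(np.float64(0.0906), np.float64(0.67), 1, [-0.15, 1.19, -0.24, 0.74, 0.0, 1.96, 1.24])
travel [ 0.061 -0.167  0.071] rot [-0.983  0.02   0.901]
[0.641 0.16  0.118]
(np.float64(0.0002), np.float64(0.66), 1, [0.17, 0.97, -0.09, 1.4, -0.59, 1.42, 0.92])
travel [ 0.049 -0.146  0.103] rot [-1.006  0.04   0.875]
[0.587 0.087 0.102]
(np.float64(0.0001), np.float64(0.27), 1, [0.08, 1.03, -0.12, 1.6, -0.67, 1.15, 1.0])
travel [ 0.    -0.     0.254] rot [0. 0. 0.]
[0.538 0.171 0.02 ]
```

Run:
```python
from h import *; import fk
p,A,s=tool();q=np.array(s['qpos'])
def fr(th,az):
    a=np.deg2rad(az);z=fk.dirv(th,az);y=np.array([np.sin(a),-np.cos(a),0]);return R.from_matrix(np.c_[np.cross(y,z),y,z])
P3=np.array([.5445,.1596,.031])
W=[(40,-120,[.54,.22,.15]),(36,-180,[.56,.15,.15]),(50,-240,P3-.11*fk.dirv(50,120))]
for th,az,a in W:
    B=fr(th,az);M=B.as_matrix();a=np.array(a)
    r=fk.solve(a,M[:,2],M[:,1],fk.L_,fk.sg_,q);print(r);q=np.array(r[3])
    cmd(p,A,a,B);p,A=a,B
```

```text
(np.float64(0.0001), np.float64(0.51), 1, [-0.18, 1.11, -1.01, 1.23, 0.86, 1.96, 1.44])
travel [ 0.127 -0.057  0.113] rot [-0.9   -0.111  0.98 ]
(np.float64(0.0001), np.float64(0.59), 1, [0.13, 1.07, -0.91, 1.2, 0.42, 1.73, 0.85])
travel [ 0.078 -0.105  0.065] rot [-0.821 -0.081  1.051]
(np.float64(0.0001), np.float64(0.47), 1, [0.51, 1.12, -0.82, 1.4, -0.05, 1.26, 0.44])
travel [-0.1   -0.127  0.047] rot [-0.911  0.282  0.977]
```

>>> {"api": "apply_moves", "payload": {
  "rows": [
    {"rot": [-0.9, -0.111, 0.98], "travel": [0.127, -0.057, 0.113], "gripper": -1},
    {"rot": [-0.9, -0.111, 0.98], "travel": [0.127, -0.057, 0.113], "gripper": -1},
    {"rot": [-0.9, -0.111, 0.98], "travel": [0.127, -0.057, 0.113], "gripper": -1},
    {"rot": [-0.9, -0.111, 0.98], "travel": [0.127, -0.057, 0.113], "gripper": -1},
    {"rot": [-0.9, -0.111, 0.98], "travel": [0.127, -0.057, 0.113], "gripper": -1},
    {"rot": [-0.9, -0.111, 0.98], "travel": [0.127, -0.057, 0.113], "gripper": -1},
    {"rot": [-0.9, -0.111, 0.98], "travel": [0.127, -0.057, 0.113], "gripper": -1},
    {"rot": [-0.9, -0.111, 0.98], "travel": [0.127, -0.057, 0.113], "gripper": -1}
  ]
}}

```text
time: 15.05
tcp_pos: [0.5423, 0.2178, 0.1499]
tool_rot: [-3.139, -0.698, -2.104]
wrist_force: [1.2, -0.7, 0.4]
grip_width: 0.0854
grip_force: 0.0
```

>>> {"api": "apply_moves", "payload": {
  "rows": [
    {"rot": [-0.821, -0.081, 1], "travel": [0.078, -0.105, 0.065], "gripper": -1},
    {"rot": [-0.821, -0.081, 1], "travel": [0.078, -0.105, 0.065], "gripper": -1},
    {"rot": [-0.821, -0.081, 1], "travel": [0.078, -0.105, 0.065], "gripper": -1},
    {"rot": [-0.821, -0.081, 1], "travel": [0.078, -0.105, 0.065], "gripper": -1},
    {"rot": [-0.821, -0.081, 1], "travel": [0.078, -0.105, 0.065], "gripper": -1},
    {"rot": [-0.821, -0.081, 1], "travel": [0.078, -0.105, 0.065], "gripper": -1},
    {"rot": [-0.821, -0.081, 1], "travel": [0.078, -0.105, 0.065], "gripper": -1},
    {"rot": [-0.821, -0.081, 1], "travel": [0.078, -0.105, 0.065], "gripper": -1}
  ]
}}

```text
time: 15.85
tcp_pos: [0.5599, 0.1478, 0.1502]
tool_rot: [3.116, -0.64, -3.095]
wrist_force: [-0.2, 0.0, 0.1]
grip_width: 0.0857
grip_force: 0.0
```

Run:
```python
from h import *; import fk
p,A,s=tool();print(s['time'],p.round(3),np.array(s['qpos']).round(2))
def fr(th,az):
    a=np.deg2rad(az);z=fk.dirv(th,az);y=np.array([np.sin(a),-np.cos(a),0]);return R.from_matrix(np.c_[np.cross(y,z),y,z])
P3=np.array([.5445,.1596,.031]);cmd(p,A,P3-.11*fk.dirv(50,120),fr(50,-240))
```

```text
15.85 [0.56  0.148 0.15 ] [ 0.14  1.07 -0.9   1.17  0.4   1.74  0.91]
travel [-0.096 -0.126  0.046] rot [-0.927  0.253  1.017]
```

>>> {"api": "apply_moves", "payload": {
  "rows": [
    {"rot": [-0.927, 0.253, 1], "travel": [-0.096, -0.126, 0], "gripper": -1},
    {"rot": [-0.927, 0.253, 1], "travel": [-0.096, -0.126, 0], "gripper": -1},
    {"rot": [-0.927, 0.253, 1], "travel": [-0.096, -0.126, 0.01], "gripper": -1},
    {"rot": [-0.927, 0.253, 1], "travel": [-0.096, -0.126, 0.02], "gripper": -1},
    {"rot": [-0.927, 0.253, 1], "travel": [-0.096, -0.126, 0.03], "gripper": -1},
    {"rot": [-0.927, 0.253, 1], "travel": [-0.096, -0.126, 0.046], "gripper": -1},
    {"rot": [-0.927, 0.253, 1], "travel": [-0.096, -0.126, 0.046], "gripper": -1},
    {"rot": [-0.927, 0.253, 1], "travel": [-0.096, -0.126, 0.046], "gripper": -1}
  ]
}}

```text
time: 16.65
tcp_pos: [0.5843, 0.0886, 0.1009]
tool_rot: [3.131, -0.879, 2.115]
wrist_force: [0.3, -1.2, -0.1]
grip_width: 0.0855
grip_force: 0.0
```

Run:
```python
from h import *; import fk
p,A,s=tool();print(s['time'],p.round(4),np.array(s['qpos']).round(2))
im,d,c=snap('wrist','w5.png')
vv,uu=np.mgrid[0:420,0:560];uv=np.c_[uu.ravel(),vv.ravel()].astype(float)
P=pts(uv,d,c).reshape(420,560,3)
near=np.hypot(P[...,0]-.541,P[...,1]-.166)<.06
m=near&(P[...,2]>.03)&(P[...,2]<.062)&(d>0);Q=P[m];print(len(Q))
r=cv2.minAreaRect(Q[:,:2].astype(np.float32)*1000);print(r)
w=P[near&(P[...,2]>.05)&(P[...,2]<.062)&(d>0)];w=w[:,:2];w0=w.mean(0);v=np.linalg.svd(w-w0,full_matrices=False)[2][0];print('ridge',w0,np.rad2deg(np.arctan2(v[1],v[0])))
def fr(th,az):
    a=np.deg2rad(az);z=fk.dirv(th,az);y=np.array([np.sin(a),-np.cos(a),0]);return R.from_matrix(np.c_[np.cross(y,z),y,z])
P3=np.array([.5445,.1596,.031]);cmd(p,A,P3+.017*fk.dirv(50,120),fr(50,-240))
```

```text
16.65 [0.5843 0.0886 0.1009] [ 0.53  1.13 -0.85  1.39 -0.04  1.26  0.45]
5477
((541.265625, 166.93077087402344), (53.80548858642578, 71.30644226074219), 30.312307357788086)
ridge [0.54354926 0.16370415] -59.90700828777403
travel [-0.004  0.003  0.249] rot [-0.007 -0.008  0.017]
```

>>> {"api": "apply_moves", "payload": {
  "rows": [
    {"rot": [-0.007, -0.008, 0.017], "travel": [-0.004, 0.003, 0.07], "gripper": -1},
    {"rot": [-0.007, -0.008, 0.017], "travel": [-0.004, 0.003, 0.14], "gripper": -1},
    {"rot": [-0.007, -0.008, 0.017], "travel": [-0.004, 0.003, 0.2], "gripper": -1},
    {"rot": [-0.007, -0.008, 0.017], "travel": [-0.004, 0.003, 0.235], "gripper": -1},
    {"rot": [-0.007, -0.008, 0.017], "travel": [-0.004, 0.003, 0.249], "gripper": -1},
    {"rot": [-0.007, -0.008, 0.017], "travel": [-0.004, 0.003, 0.249], "gripper": -1},
    {"rot": [-0.007, -0.008, 0.017], "travel": [-0.004, 0.003, 0.249], "gripper": -1}
  ]
}}

```text
time: 17.4
tcp_pos: [0.5415, 0.1733, 0.0224]
tool_rot: [3.133, -0.871, 2.1]
wrist_force: [-0.9, 0.2, 0.6]
grip_width: 0.0854
grip_force: 0.0
```

>>> {"api": "apply_moves", "payload": {
  "rows": [
    {"rot": [0, 0, 0], "travel": [0, 0, 0], "gripper": -0.3},
    {"rot": [0, 0, 0], "travel": [0, 0, 0], "gripper": 0},
    {"rot": [0, 0, 0], "travel": [0, 0, 0], "gripper": 1},
    {"rot": [0, 0, 0], "travel": [0, 0, 0], "gripper": 1},
    {"rot": [0, 0, 0], "travel": [0, 0, 0], "gripper": 1},
    {"rot": [0, 0, 0], "travel": [0, 0, 0], "gripper": 1}
  ],
  "squeeze": 50
}}

```text
time: 18.0
tcp_pos: [0.5411, 0.1728, 0.0224]
tool_rot: [3.135, -0.872, 2.097]
wrist_force: [1.2, -2.6, 4.9]
grip_width: 0.0519
grip_force: 52.2
```

Run:
```python
from h import *; import fk
p,A,s=tool();q=np.array(s['qpos']);print(s['time'],p.round(4),q.round(2),s['grip_width'])
def fr(th,az):
    a=np.deg2rad(az);z=fk.dirv(th,az);y=np.array([np.sin(a),-np.cos(a),0]);return R.from_matrix(np.c_[np.cross(y,z),y,z])
Z=A.as_matrix()[:,2];print('tilt',np.rad2deg(np.arccos(-Z[2])))
# full up: rotate +90 about tool y ; intermediate 45
for k,a in((.0,[.53,.175,.16]),(45,[.53,.18,.2]),(90,[.53,.18,.2])):
    B=A if k==0 else A0*R.from_rotvec([0,np.deg2rad(k),0])
    if k==0: A0=A
    M=B.as_matrix();r=fk.solve(np.array(a),M[:,2],M[:,1],fk.L_,fk.sg_,q);q=np.array(r[3]);print(r)
    cmd(p,A,a,B);p,A=np.array(a),B
```

```text
18.0 [0.5411 0.1728 0.0224] [ 0.45  1.19 -0.83  1.57 -0.03  0.96  0.43] 0.051945649091033975
tilt 49.967333973474304
(np.float64(0.0), np.float64(0.2), 1, [0.47, 0.99, -0.91, 1.6, -0.11, 1.1, 0.33])
travel [ 0.22  -0.016 -0.166] rot [0. 0. 0.]
(np.float64(0.0001), np.float64(0.43), 1, [0.58, 1.42, -1.09, 1.48, -0.4, 1.38, 0.45])
travel [ 0.067  0.005 -0.045] rot [0. 1. 0.]
(np.float64(0.0), np.float64(0.45), 1, [0.53, 1.87, -1.23, 1.48, -0.68, 1.55, 0.56])
travel [0. 0. 0.] rot [ 0.  1. -0.]
```

Run:
```python
from h import *; import fk
p,A,s=tool();q=np.array(s['qpos']);A0=A;b=A.inv().apply([.5,-.866,0])
for k,a in((.0,[.53,.175,.16]),(-45,[.53,.18,.2]),(-90,[.53,.18,.2])):
    B=A0*R.from_rotvec([0,np.deg2rad(k),0])
    M=B.as_matrix();r=fk.solve(np.array(a),M[:,2],M[:,1],fk.L_,fk.sg_,q);q=np.array(r[3]);print(r,B.apply(b).round(3),M[:,2].round(2))
    cmd(p,A,a,B);p,A=np.array(a),B
```

```text
(np.float64(0.0), np.float64(0.2), 1, [0.47, 0.99, -0.91, 1.6, -0.11, 1.1, 0.33]) [ 0.5   -0.866  0.   ] [-0.38  0.67 -0.64]
travel [ 0.22  -0.016 -0.166] rot [0. 0. 0.]
(np.float64(0.0001), np.float64(0.47), 1, [0.08, 0.58, -0.64, 1.72, 0.31, 0.96, -0.14]) [ 0.352 -0.613  0.707] [-0.04  0.08 -1.  ]
travel [ 0.067  0.005 -0.045] rot [ 0. -1.  0.]
(np.float64(0.0002), np.float64(0.75), 1, [-0.49, 0.62, -0.37, 1.82, 0.97, 1.2, -0.89]) [-0.001 -0.001  1.   ] [ 0.32 -0.56 -0.77]
travel [0. 0. 0.] rot [-0. -1. -0.]
```

>>> {"api": "apply_moves", "payload": {
  "rows": [
    {"rot": [0, 0, 0], "travel": [0.03, 0, -0.022], "gripper": 1},
    {"rot": [0, 0, 0], "travel": [0.1, -0.01, -0.07], "gripper": 1},
    {"rot": [0, 0, 0], "travel": [0.17, -0.016, -0.12], "gripper": 1},
    {"rot": [0, 0, 0], "travel": [0.22, -0.016, -0.166], "gripper": 1},
    {"rot": [0, 0, 0], "travel": [0.22, -0.016, -0.166], "gripper": 1}
  ],
  "squeeze": 50
}}

```text
time: 18.5
tcp_pos: [0.5307, 0.1772, 0.1656]
tool_rot: [3.123, -0.87, 2.109]
wrist_force: [-0.1, 0.5, -0.6]
grip_width: 0.0518
grip_force: 52.0
```

>>> {"api": "apply_moves", "payload": {
  "rows": [
    {"rot": [0, -1, 0], "travel": [0.067, 0.005, -0.045], "gripper": 1},
    {"rot": [0, -1, 0], "travel": [0.067, 0.005, -0.045], "gripper": 1},
    {"rot": [0, -1, 0], "travel": [0.067, 0.005, -0.045], "gripper": 1},
    {"rot": [0, -1, 0], "travel": [0.067, 0.005, -0.045], "gripper": 1},
    {"rot": [0, -1, 0], "travel": [0.067, 0.005, -0.045], "gripper": 1},
    {"rot": [0, -1, 0], "travel": [0.067, 0.005, -0.045], "gripper": 1}
  ]
}}

```text
time: 19.1
tcp_pos: [0.5262, 0.1855, 0.2015]
tool_rot: [3.136, -0.086, 2.104]
wrist_force: [-0.3, 1.1, -0.9]
grip_width: 0.052
grip_force: 52.1
```

>>> {"api": "apply_moves", "payload": {
  "rows": [
    {"rot": [0, -0.955, 0], "travel": [0, 0, 0], "gripper": 1},
    {"rot": [0, -0.955, 0], "travel": [0, 0, 0], "gripper": 1},
    {"rot": [0, -0.955, 0], "travel": [0, 0, 0], "gripper": 1},
    {"rot": [0, -0.955, 0], "travel": [0, 0, 0], "gripper": 1},
    {"rot": [0, -0.955, 0], "travel": [0, 0, 0], "gripper": 1},
    {"rot": [0, -0.955, 0], "travel": [0, 0, 0], "gripper": 1},
    {"rot": [0, -0.955, 0], "travel": [0, 0, 0], "gripper": 1},
    {"rot": [0, -0.955, 0], "travel": [0, 0, 0], "gripper": 1}
  ]
}}

```text
time: 19.9
tcp_pos: [0.5304, 0.1773, 0.1995]
tool_rot: [3.139, 0.663, 2.086]
wrist_force: [0.4, -0.4, 0.4]
grip_width: 0.0517
grip_force: 52.1
```

Run:
```python
from h import *; import fk
p,A,s=tool();q=np.array(s['qpos']);print(s['time'],p.round(4),q.round(2),s['grip_width']);M=A.as_matrix();print(M.round(3).tolist())
im,d,c=snap('scene','s6.png')
rec('scene','beaker',c);rec('scene','beaker_mouth',c)
cv2.imwrite('pics/s6c.png',cv2.resize(im[160:320,210:370,::-1],None,fx=3.5,fy=3.5))
for az in(-60,-93.6):
  for th in (0,20,38):
    print(az,th,fk.T([.471,-.2,.13],th,az,q))
```

```text
19.9 [0.5304 0.1773 0.1995] [-0.55  0.59 -0.23  1.81  0.88  1.13 -0.79] 0.051683053359310685
[[-0.388, 0.869, 0.306], [0.686, 0.494, -0.534], [-0.615, 0.002, -0.788]]
scene beaker 0.96 [ 0.417  -0.0302  0.0478] [336. 233.]
scene beaker 0.93 [0.5116 0.2038 0.1995] [258. 205.]
scene beaker 0.88 [ 0.5109 -0.0227  0.0467] [310. 223.]
scene beaker_mouth 0.89 [0.5087 0.2046 0.2068] [258. 203.]
scene beaker_mouth 0.68 [ 0.507  -0.0197  0.0453] [310. 224.]
scene beaker_mouth 0.56 [ 0.4133 -0.0311  0.0497] [337. 233.]
-60 0 (np.float64(0.0001), np.float64(1.18), -1, [0.15, 0.58, 0.32, 1.96, -0.29, 0.65, -1.96])
-60 20 (np.float64(0.0003), np.float64(0.91), 1, [0.36, 0.52, -0.19, 2.17, 1.05, 0.4, -0.24])
-60 38 (np.float64(0.0005), np.float64(0.97), 1, [0.25, 0.58, -0.25, 2.34, 1.85, 0.69, -1.18])
-93.6 0 (np.float64(0.0003), np.float64(1.24), 1, [0.69, 0.61, -0.5, 1.96, 0.45, 0.69, -0.15])
-93.6 20 (np.float64(0.0002), np.float64(0.81), 1, [0.25, 0.57, -0.13, 2.03, 0.75, 0.64, -0.54])
-93.6 38 (np.float64(0.0001), np.float64(0.51), 1, [-0.04, 0.64, 0.06, 2.08, 1.05, 0.74, -0.96])
```

View pics/s6c.png

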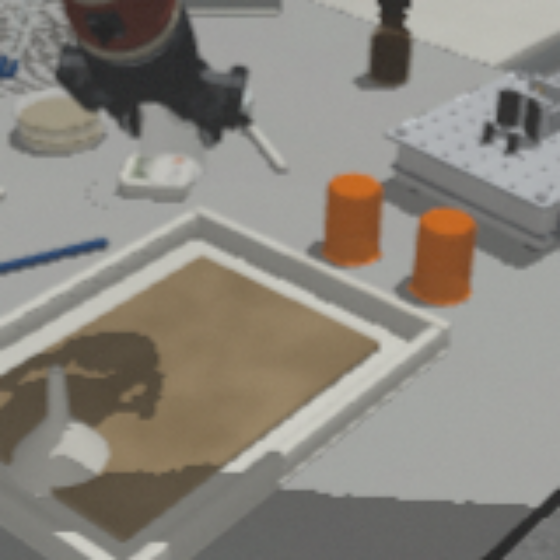

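The beaker is held upright, mouth-up, over the tray. I'll stand it on the tray floor for a vertical re-grip, which is the safest grip for the insertion.

>>> {"api": "apply_moves", "payload": {
  "rows": [
    {"rot": [0, 0, 0], "travel": [0.05, 0, 0.063], "gripper": 1},
    {"rot": [0, 0, 0], "travel": [0.1, 0, 0.13], "gripper": 1},
    {"rot": [0, 0, 0], "travel": [0.15, 0, 0.19], "gripper": 1},
    {"rot": [0, 0, 0], "travel": [0.18, 0, 0.23], "gripper": 1},
    {"rot": [0, 0, 0], "travel": [0.19, 0, 0.243], "gripper": 1},
    {"rot": [0, 0, 0], "travel": [0.19, 0, 0.243], "gripper": 1},
    {"rot": [0, 0, 0], "travel": [0.19, 0, 0.243], "gripper": 1}
  ]
}}

```text
time: 20.75
tcp_pos: [0.5308, 0.1802, 0.0466]
tool_rot: [3.134, 0.663, 2.087]
wrist_force: [0.5, 0.7, 0.4]
grip_width: 0.0518
grip_force: 52.1
```

>>> {"api": "apply_moves", "payload": {
  "rows": [
    {"rot": [0, 0, 0], "travel": [0.002, 0, 0.0028], "gripper": 1},
    {"rot": [0, 0, 0], "travel": [0.005, 0, 0.0063], "gripper": 1},
    {"rot": [0, 0, 0], "travel": [0.005, 0, 0.0063], "gripper": 1}
  ]
}}

```text
time: 21.05
tcp_pos: [0.53, 0.1805, 0.0418]
tool_rot: [3.136, 0.663, 2.089]
wrist_force: [-0.2, -0.2, -0.7]
grip_width: 0.0517
grip_force: 52.1
```

>>> {"api": "apply_moves", "payload": {
  "rows": [
    {"rot": [0, 0, 0], "travel": [0.001, 0, 0.0015], "gripper": 1},
    {"rot": [0, 0, 0], "travel": [0.0024, 0, 0.0032], "gripper": 1},
    {"rot": [0, 0, 0], "travel": [0.0024, 0, 0.0032], "gripper": 1}
  ]
}}

```text
time: 21.35
tcp_pos: [0.5298, 0.1803, 0.0391]
tool_rot: [3.138, 0.663, 2.09]
wrist_force: [0.1, -0.4, -1.7]
grip_width: 0.0516
grip_force: 52.1
```

>>> {"api": "apply_moves", "payload": {
  "rows": [
    {"rot": [0, 0, 0], "travel": [0.0012, 0, 0.0016], "gripper": 1},
    {"rot": [0, 0, 0], "travel": [0.0024, 0, 0.0032], "gripper": 1},
    {"rot": [0, 0, 0], "travel": [0.0024, 0, 0.0032], "gripper": 1}
  ]
}}

```text
time: 21.65
tcp_pos: [0.5298, 0.1801, 0.037]
tool_rot: [3.138, 0.663, 2.091]
wrist_force: [0.0, 0.2, -0.4]
grip_width: 0.052
grip_force: 52.1
```

>>> {"api": "apply_moves", "payload": {
  "rows": [
    {"rot": [0, 0, 0], "travel": [0.0012, 0, 0.0016], "gripper": 1},
    {"rot": [0, 0, 0], "travel": [0.0018, 0, 0.0024], "gripper": 1},
    {"rot": [0, 0, 0], "travel": [0.0018, 0, 0.0024], "gripper": 1}
  ]
}}

```text
time: 21.95
tcp_pos: [0.5299, 0.1802, 0.0357]
tool_rot: [3.138, 0.663, 2.09]
wrist_force: [0.1, 0.1, 0.0]
grip_width: 0.052
grip_force: 52.1
```

>>> {"api": "apply_moves", "payload": {
  "rows": [
    {"rot": [0, 0, 0], "travel": [0.0012, 0, 0.0016], "gripper": 1},
    {"rot": [0, 0, 0], "travel": [0.0012, 0, 0.0016], "gripper": 1}
  ]
}}

```text
time: 22.15
tcp_pos: [0.53, 0.1802, 0.0351]
tool_rot: [3.137, 0.664, 2.09]
wrist_force: [-1.1, 0.8, 2.0]
grip_width: 0.0523
grip_force: 52.3
```

Contact is starting. One more millimetre, then a gentle release and back off.

>>> {"api": "apply_moves", "payload": {
  "rows": [
    {"rot": [0, 0, 0], "travel": [0.0006, 0, 0.0008], "gripper": 1},
    {"rot": [0, 0, 0], "travel": [0.0006, 0, 0.0008], "gripper": -0.15},
    {"rot": [0, 0, 0], "travel": [0.0006, 0, 0.0008], "gripper": -0.2},
    {"rot": [0, 0, 0], "travel": [0.0006, 0, 0.0008], "gripper": -0.3},
    {"rot": [0, 0, 0], "travel": [0.0006, 0, 0.0008], "gripper": -0.5},
    {"rot": [0, 0, 0], "travel": [0.0006, 0, 0.0008], "gripper": -1},
    {"rot": [0, 0, 0], "travel": [0.0006, 0, 0.0008], "gripper": -1},
    {"rot": [0, 0, 0], "travel": [0.0006, 0, 0.0008], "gripper": -1}
  ]
}}

```text
time: 22.95
tcp_pos: [0.5299, 0.1801, 0.0341]
tool_rot: [3.138, 0.663, 2.09]
wrist_force: [0.3, 0.6, 0.0]
grip_width: 0.0858
grip_force: 0.0
```

>>> {"api": "apply_moves", "payload": {
  "rows": [
    {"rot": [0, 0, 0], "travel": [0, 0, -0.03], "gripper": -1},
    {"rot": [0, 0, 0], "travel": [0, 0, -0.1], "gripper": -1},
    {"rot": [0, 0, 0], "travel": [0, 0, -0.2], "gripper": -1},
    {"rot": [0, 0, 0], "travel": [0, 0, -0.28], "gripper": -1},
    {"rot": [0, 0, 0], "travel": [-0.1, 0, -0.28], "gripper": -1},
    {"rot": [0, 0, 0], "travel": [-0.1, 0, -0.28], "gripper": -1},
    {"rot": [0, 0, 0], "travel": [-0.1, 0, -0.28], "gripper": -1}
  ]
}}

```text
time: 23.65
tcp_pos: [0.5063, 0.2203, 0.177]
tool_rot: [3.134, 0.663, 2.087]
wrist_force: [-0.4, 0.2, -0.1]
grip_width: 0.0857
grip_force: 0.0
```

```bash
cat >> h.py <<'E'
def near_beaker(x,y,rad=.06,zlo=.06,zhi=.09,n='wrist'):
    im,d,c=snap(n);vv,uu=np.mgrid[0:420,0:560];uv=np.c_[uu.ravel(),vv.ravel()].astype(float)
    P=pts(uv,d,c).reshape(420,560,3);m=(np.hypot(P[...,0]-x,P[...,1]-y)<rad)&(P[...,2]>zlo)&(P[...,2]<zhi)&(d>0)
    Q=P[m];return Q,c
E
python3 - <<'E'
from h import *; import fk
p,A,s=tool();q=np.array(s['qpos']);print(s['time'],p.round(4),q.round(2))
for zl,zh in((.02,.045),(.045,.066),(.066,.085)):
    Q,c=near_beaker(.52,.19,.06,zl,zh);print(len(Q),Q.mean(0) if len(Q) else '',cv2.minEnclosingCircle(Q[:,:2].astype(np.float32)*1000) if len(Q) else '',Q[:,2].max() if len(Q) else '')
rec('wrist','beaker',c)
print(fk.T([.52,.19,.15],0,-93.6,q))
E
```

```text
23.65 [0.5063 0.2203 0.177 ] [-0.63  0.63 -0.24  1.81  0.86  1.15 -0.88]
2566 [0.52071597 0.19230355 0.0336498 ] ((522.720703125, 189.22750854492188), 25.454057693481445) 0.04499422505474801
3010 [0.5225597  0.18936268 0.05584487] ((522.970703125, 188.4236602783203), 25.758649826049805) 0.06599247179089571
1616 [0.52532566 0.18444108 0.07064787] ((523.0438842773438, 187.70953369140625), 28.06137466430664) 0.07468166624070663
wrist beaker 0.76 [ 0.4224 -0.0296  0.0441] [ 78. 238.]
wrist beaker 0.62 [0.5266 0.1901 0.0494] [280. 140.]
wrist beaker 0.56 [ 0.5144 -0.0199  0.0438] [172. 255.]
(np.float64(0.0001), np.float64(0.53), 1, [-0.1, 0.62, -0.45, 1.82, 0.37, 0.78, -0.81])
```

Run:
```python
from h import *
p,A,s=tool();a=np.deg2rad(-3.58)
y=np.array([np.cos(a),np.sin(a),0]);z=np.array([0,0,-1.]);B=R.from_matrix(np.c_[np.cross(y,z),y,z])
cmd(p,A,[.523,.188,.16],B)
```

```text
travel [-0.041 -0.003  0.069] rot [0.249 0.818 0.718]
```

>>> {"api": "apply_moves", "payload": {
  "rows": [
    {"rot": [0.249, 0.818, 0.718], "travel": [-0.041, -0.003, 0.069], "gripper": -1},
    {"rot": [0.249, 0.818, 0.718], "travel": [-0.041, -0.003, 0.069], "gripper": -1},
    {"rot": [0.249, 0.818, 0.718], "travel": [-0.041, -0.003, 0.069], "gripper": -1},
    {"rot": [0.249, 0.818, 0.718], "travel": [-0.041, -0.003, 0.069], "gripper": -1},
    {"rot": [0.249, 0.818, 0.718], "travel": [-0.041, -0.003, 0.069], "gripper": -1},
    {"rot": [0.249, 0.818, 0.718], "travel": [-0.041, -0.003, 0.069], "gripper": -1},
    {"rot": [0.249, 0.818, 0.718], "travel": [-0.041, -0.003, 0.069], "gripper": -1},
    {"rot": [0.249, 0.818, 0.718], "travel": [-0.041, -0.003, 0.069], "gripper": -1}
  ]
}}

```text
time: 24.65
tcp_pos: [0.523, 0.1875, 0.1601]
tool_rot: [3.141, 0.001, 1.508]
wrist_force: [-0.9, 0.9, 0.6]
grip_width: 0.0857
grip_force: 0.0
```

Run:
```python
from h import *
p,A,s=tool();a=np.deg2rad(-3.58);print(s['time'],p.round(4),np.array(s['qpos']).round(2))
for zl,zh in((.02,.06),(.066,.085)):
    Q,c=near_beaker(.523,.188,.045,zl,zh);print(len(Q),cv2.minEnclosingCircle(Q[:,:2].astype(np.float32)*1000) if len(Q) else '')
y=np.array([np.cos(a),np.sin(a),0]);z=np.array([0,0,-1.]);B=R.from_matrix(np.c_[np.cross(y,z),y,z])
cmd(p,A,[.523,.188,.038],B)
```

```text
24.65 [0.523  0.1875 0.1601] [-0.12  0.58 -0.42  1.78  0.3   0.84 -0.74]
1975 ((523.3303833007812, 189.10789489746094), 25.002826690673828)
1639 ((522.9674072265625, 187.16200256347656), 28.136741638183594)
travel [ 0.001 -0.     0.244] rot [ 0.001  0.002 -0.   ]
```

>>> {"api": "apply_moves", "payload": {
  "rows": [
    {"rot": [0, 0, 0], "travel": [0.001, 0, 0.08], "gripper": -1},
    {"rot": [0, 0, 0], "travel": [0.001, 0, 0.16], "gripper": -1},
    {"rot": [0, 0, 0], "travel": [0.001, 0, 0.22], "gripper": -1},
    {"rot": [0, 0, 0], "travel": [0.001, 0, 0.244], "gripper": -1},
    {"rot": [0, 0, 0], "travel": [0.001, 0, 0.244], "gripper": -1},
    {"rot": [0, 0, 0], "travel": [0.001, 0, 0.244], "gripper": -1}
  ]
}}

```text
time: 25.35
tcp_pos: [0.5243, 0.1894, 0.0398]
tool_rot: [3.138, -0.001, 1.509]
wrist_force: [0.6, 0.1, 0.4]
grip_width: 0.0855
grip_force: 0.0
```

>>> {"api": "apply_moves", "payload": {
  "rows": [
    {"rot": [0, 0, 0], "travel": [0, 0, 0], "gripper": -0.3},
    {"rot": [0, 0, 0], "travel": [0, 0, 0], "gripper": 0},
    {"rot": [0, 0, 0], "travel": [0, 0, 0], "gripper": 1},
    {"rot": [0, 0, 0], "travel": [0, 0, 0], "gripper": 1},
    {"rot": [0, 0, 0], "travel": [0, 0, 0], "gripper": 1},
    {"rot": [0, 0, 0], "travel": [0, 0, 0], "gripper": 1}
  ],
  "squeeze": 53
}}

```text
time: 25.95
tcp_pos: [0.5249, 0.1881, 0.0404]
tool_rot: [3.137, -0.001, 1.506]
wrist_force: [-0.3, -0.6, 6.8]
grip_width: 0.0517
grip_force: 54.6
```

Run:
```python
from h import *; import fk
p,A,s=tool();q=np.array(s['qpos']);print(s['time'],p.round(4),q.round(2),s['grip_width'],s['grip_force'])
rel=A.inv().apply(np.array([.523,.1885,.005])-p);print('foot in tool',rel.round(4))
a=np.deg2rad(-3.58);sx=np.array([np.cos(a),np.sin(a),0]);sy=np.array([-np.sin(a),np.cos(a),0]);seat=np.array([.471,-.2247,.064])
z=np.array([0,0,-1.]);B=R.from_matrix(np.c_[np.cross(sx,z),sx,z])
off=B.apply(rel)
W=[p+[0,0,.17],None,None,None,None]
for n,(dy,dz) in dict(over=(0.0,.05),).items(): pass
pp,AA=p,A
for f in (p+[0,0,.15]-[0,0,0],seat+.0*sy+[0,0,.06]-off,):
    r=fk.solve(f,B.as_matrix()[:,2],B.as_matrix()[:,1],fk.L_,fk.sg_,q);q=np.array(r[3]);print(f.round(4),r);cmd(pp,AA,f,B);pp,AA=f,B
```

```text
25.95 [0.5249 0.1881 0.0404] [-0.18  0.75 -0.32  1.87  0.41  0.58 -0.83] 0.051715492396058584 54.620218933341675
foot in tool [ 0.0002 -0.0021  0.0354]
[0.5249 0.1881 0.1904] (np.float64(0.0001), np.float64(0.33), 1, [-0.11, 0.54, -0.43, 1.75, 0.28, 0.91, -0.71])
travel [ 0.     0.001 -0.3  ] rot [ 0.006 -0.001 -0.003]
[ 0.4731 -0.225   0.1594] (np.float64(0.0002), np.float64(0.81), 1, [0.7, 0.54, -0.44, 1.88, 0.32, 0.79, 0.03])
travel [-0.831 -0.052  0.062] rot [0. 0. 0.]
```

Run:
```python
from h import *; import fk
p,A,s=tool();q=np.array(s['qpos'])
rel=np.array([.0002,0,.0354])
a=np.deg2rad(-3.58);sx=np.array([np.cos(a),np.sin(a),0]);sy=np.array([-np.sin(a),np.cos(a),0]);seat=np.array([.471,-.2247,.064])
z=np.array([0,0,-1.]);B=R.from_matrix(np.c_[np.cross(sx,z),sx,z]);off=B.apply(rel)
pp,AA=p,A
for f in (p+[0,0,.15],seat+.075*sy+[0,0,.08]-off,seat+.075*sy+[0,0,.027]-off,seat+.03*sy+[0,0,.027]-off,seat-.0055*sy+[0,0,.027]-off,seat-.0055*sy+[0,0,.001]-off):
    r=fk.solve(f,B.as_matrix()[:,2],B.as_matrix()[:,1],fk.L_,fk.sg_,q);q=np.array(r[3]);print(f.round(4),r[0],r[3]);cmd(pp,AA,f,B);pp,AA=f,B
```

```text
[0.5249 0.1881 0.1904] 0.0001 [-0.11, 0.54, -0.43, 1.75, 0.28, 0.91, -0.71]
travel [ 0.     0.001 -0.3  ] rot [ 0.006 -0.001 -0.003]
[ 0.4757 -0.15    0.1794] 0.0002 [0.57, 0.48, -0.44, 1.92, 0.27, 0.8, -0.08]
travel [-0.681 -0.056  0.022] rot [0. 0. 0.]
[ 0.4757 -0.15    0.1264] 0.0 [0.53, 0.55, -0.39, 1.98, 0.33, 0.67, -0.13]
travel [0.    0.    0.106] rot [0. 0. 0.]
[ 0.4729 -0.195   0.1264] 0.0 [0.62, 0.57, -0.4, 1.94, 0.33, 0.69, -0.04]
travel [-0.09 -0.    0.  ] rot [0. 0. 0.]
[ 0.4706 -0.2304  0.1264] 0.0 [0.68, 0.59, -0.4, 1.91, 0.34, 0.71, 0.02]
travel [-0.071  0.     0.   ] rot [0. 0. 0.]
[ 0.4706 -0.2304  0.1004] 0.0 [0.66, 0.62, -0.38, 1.93, 0.36, 0.65, -0.0]
travel [0.    0.    0.052] rot [0. 0. 0.]
```

>>> {"api": "apply_moves", "payload": {
  "rows": [
    {"rot": [0, 0, 0], "travel": [0, 0, -0.05], "gripper": 1},
    {"rot": [0.006, 0, 0], "travel": [0, 0, -0.14], "gripper": 1},
    {"rot": [0.006, 0, 0], "travel": [0, 0, -0.23], "gripper": 1},
    {"rot": [0.006, 0, 0], "travel": [0, 0, -0.3], "gripper": 1},
    {"rot": [0.006, 0, 0], "travel": [0, 0, -0.3], "gripper": 1},
    {"rot": [0.006, 0, 0], "travel": [0, 0, -0.3], "gripper": 1}
  ]
}}

```text
time: 26.55
tcp_pos: [0.5237, 0.1876, 0.1897]
tool_rot: [-3.141, -0.0, 1.506]
wrist_force: [-0.0, 0.4, -1.5]
grip_width: 0.0516
grip_force: 55.5
```

>>> {"api": "apply_moves", "payload": {
  "rows": [
    {"rot": [0, 0, 0], "travel": [-0.06, -0.005, 0], "gripper": 1},
    {"rot": [0, 0, 0], "travel": [-0.15, -0.012, 0], "gripper": 1},
    {"rot": [0, 0, 0], "travel": [-0.25, -0.02, 0], "gripper": 1},
    {"rot": [0, 0, 0], "travel": [-0.35, -0.03, 0], "gripper": 1},
    {"rot": [0, 0, 0], "travel": [-0.45, -0.04, 0.01], "gripper": 1},
    {"rot": [0, 0, 0], "travel": [-0.55, -0.05, 0.02], "gripper": 1},
    {"rot": [0, 0, 0], "travel": [-0.63, -0.055, 0.022], "gripper": 1},
    {"rot": [0, 0, 0], "travel": [-0.68, -0.055, 0.022], "gripper": 1}
  ]
}}

```text
time: 27.35
tcp_pos: [0.4711, -0.1541, 0.1756]
tool_rot: [-3.133, 0.001, 1.501]
wrist_force: [0.6, 0.9, -0.1]
grip_width: 0.0517
grip_force: 55.5
```

>>> {"api": "apply_moves", "payload": {
  "rows": [
    {"rot": [0, 0, 0], "travel": [0, 0, 0], "gripper": 1},
    {"rot": [0, 0, 0], "travel": [0, 0, 0], "gripper": 1},
    {"rot": [0, 0, 0], "travel": [0, 0, 0], "gripper": 1}
  ]
}}

```text
time: 27.65
tcp_pos: [0.4739, -0.148, 0.1771]
tool_rot: [-3.137, -0.002, 1.509]
wrist_force: [-0.1, 0.6, 0.1]
grip_width: 0.0518
grip_force: 55.5
```

Run:
```python
from h import *; import fk
p,A,s=tool();print(s['time'],p.round(4),np.array(s['qpos']).round(2))
# beaker lower end seen by scene cam + jaw depth from wrist
im,d,c=snap('scene');vv,uu=np.mgrid[0:420,0:560];uv=np.c_[uu.ravel(),vv.ravel()].astype(float)
P=pts(uv,d,c).reshape(420,560,3)
for zl,zh in((.145,.155),(.155,.165),(.165,.18)):
    m=(np.hypot(P[...,0]-p[0],P[...,1]-p[1])<.035)&(P[...,2]>zl)&(P[...,2]<zh)&(d>0);print(m.sum(),P[m].mean(0).round(4) if m.any() else '')
m=(np.hypot(P[...,0]-p[0],P[...,1]-p[1])<.03)&(P[...,2]>.11)&(P[...,2]<.2)&(d>0);print('zmin',np.sort(P[m][:,2])[:5])
a=np.deg2rad(-3.58);sx=np.array([np.cos(a),np.sin(a),0]);sy=np.array([-np.sin(a),np.cos(a),0]);seat=np.array([.471,-.2247,.064])
z=np.array([0,0,-1.]);B=R.from_matrix(np.c_[np.cross(sx,z),sx,z]);off=B.apply([.0002,0,.0354])
pp,AA=p,A
for dy,dz in((.075,.027),(.03,.027)):
    f=seat+dy*sy+[0,0,dz]-off;cmd(pp,AA,f,B);pp,AA=f,B
```

```text
27.65 [ 0.4739 -0.148   0.1771] [ 0.56  0.48 -0.44  1.92  0.27  0.81 -0.09]
38 [ 0.4635 -0.1324  0.1505]
52 [ 0.4638 -0.1328  0.1603]
69 [ 0.4632 -0.132   0.1729]
zmin [0.14336411 0.1455207  0.14569653 0.14620656 0.14665833]
travel [-0.004  0.004  0.101] rot [-0.006 -0.002  0.001]
travel [-0.09 -0.    0.  ] rot [0. 0. 0.]
```

>>> {"api": "apply_moves", "payload": {
  "rows": [
    {"rot": [-0.006, -0.002, 0], "travel": [-0.004, 0.004, 0.04], "gripper": 1},
    {"rot": [-0.006, -0.002, 0], "travel": [-0.004, 0.004, 0.08], "gripper": 1},
    {"rot": [-0.006, -0.002, 0], "travel": [-0.004, 0.004, 0.101], "gripper": 1},
    {"rot": [-0.006, -0.002, 0], "travel": [-0.004, 0.004, 0.101], "gripper": 1},
    {"rot": [-0.006, -0.002, 0], "travel": [-0.004, 0.004, 0.101], "gripper": 1},
    {"rot": [-0.006, -0.002, 0], "travel": [-0.004, 0.004, 0.101], "gripper": 1}
  ]
}}

```text
time: 28.3
tcp_pos: [0.4767, -0.1516, 0.1282]
tool_rot: [3.138, 0.002, 1.507]
wrist_force: [0.3, -0.1, 0.4]
grip_width: 0.0516
grip_force: 55.5
```

>>> {"api": "apply_moves", "payload": {
  "rows": [
    {"rot": [0, 0, 0], "travel": [-0.02, 0, 0], "gripper": 1},
    {"rot": [0, 0, 0], "travel": [-0.04, 0, 0], "gripper": 1},
    {"rot": [0, 0, 0], "travel": [-0.06, 0, 0], "gripper": 1},
    {"rot": [0, 0, 0], "travel": [-0.08, 0, 0], "gripper": 1},
    {"rot": [0, 0, 0], "travel": [-0.09, 0, 0], "gripper": 1},
    {"rot": [0, 0, 0], "travel": [-0.09, 0, 0], "gripper": 1},
    {"rot": [0, 0, 0], "travel": [-0.09, 0, 0], "gripper": 1}
  ]
}}

```text
time: 29.0
tcp_pos: [0.473, -0.1965, 0.1273]
tool_rot: [3.14, 0.001, 1.506]
wrist_force: [-0.1, -0.5, -0.6]
grip_width: 0.0516
grip_force: 55.5
```

```bash
cat > st.py <<'E'
from h import *
a=np.deg2rad(-3.58);sx=np.array([np.cos(a),np.sin(a),0]);sy=np.array([-np.sin(a),np.cos(a),0]);seat=np.array([.471,-.2247,.064])
z=np.array([0,0,-1.]);B=R.from_matrix(np.c_[np.cross(sx,z),sx,z]);off=B.apply([.0002,0,.0354])
p,A,s=tool();f=p+A.apply([.0002,0,.0354])-seat
print(s['time'],'foot rel seat',(f@sx).round(4),(f@sy).round(4),f[2].round(4),'F',np.array(s['wrist_force']).round(1))
def to(dx,dy,dz): cmd(p,A,seat+dx*sx+dy*sy+[0,0,dz]-off,B)
E
python3 - <<'E'
from st import *
to(0,-.0055,.027)
E
```

```text
29.0 foot rel seat 0.0003 0.0285 0.0279 F [-0.1 -0.5 -0.6]
travel [-0.068 -0.     0.002] rot [ 0.002  0.001 -0.002]
```

Contact should start at about +24 mm. I'll push the jaw back slowly.

>>> {"api": "apply_moves", "payload": {
  "rows": [
    {"rot": [0, 0, 0], "travel": [-0.008, 0, 0], "gripper": 1},
    {"rot": [0, 0, 0], "travel": [-0.016, 0, 0], "gripper": 1},
    {"rot": [0, 0, 0], "travel": [-0.024, 0, 0], "gripper": 1},
    {"rot": [0, 0, 0], "travel": [-0.032, 0, 0], "gripper": 1},
    {"rot": [0, 0, 0], "travel": [-0.032, 0, 0], "gripper": 1},
    {"rot": [0, 0, 0], "travel": [-0.032, 0, 0], "gripper": 1}
  ]
}}

```text
time: 29.6
tcp_pos: [0.4724, -0.2122, 0.1275]
tool_rot: [3.139, 0.001, 1.507]
wrist_force: [1.1, 3.9, -0.1]
grip_width: 0.0518
grip_force: 55.5
```

>>> {"api": "apply_moves", "payload": {
  "rows": [
    {"rot": [0, 0, 0], "travel": [-0.008, 0, 0], "gripper": 1},
    {"rot": [0, 0, 0], "travel": [-0.016, 0, 0], "gripper": 1},
    {"rot": [0, 0, 0], "travel": [-0.024, 0, 0], "gripper": 1},
    {"rot": [0, 0, 0], "travel": [-0.032, 0, 0], "gripper": 1},
    {"rot": [0, 0, 0], "travel": [-0.036, 0, 0], "gripper": 1},
    {"rot": [0, 0, 0], "travel": [-0.036, 0, 0], "gripper": 1},
    {"rot": [0, 0, 0], "travel": [-0.036, 0, 0], "gripper": 1}
  ]
}}

```text
time: 30.3
tcp_pos: [0.4712, -0.2303, 0.1276]
tool_rot: [3.139, 0.001, 1.507]
wrist_force: [1.3, 5.1, 1.5]
grip_width: 0.0516
grip_force: 55.6
```

Run:
```python
from st import *
to(0,-.0055,.027)
for n in('scene','top','wrist'):
    im,d,c=snap(n);rec(n,'jaw_face',c);rec(n,'beaker',c)
    if n=='scene':
        vv,uu=np.mgrid[0:420,0:560];uv=np.c_[uu.ravel(),vv.ravel()].astype(float);P=pts(uv,d,c).reshape(420,560,3)-seat
        X=P@sx;Y=P@sy;Z=P[...,2]
        for zl in np.arange(.03,.1,.01):
            m=(abs(X)<.03)&(Y>-.02)&(Y<.035)&(Z>zl)&(Z<zl+.01)&(d>0);print('z',zl.round(2),m.sum(),(X[m].mean().round(4),Y[m].mean().round(4),np.percentile(Y[m],95).round(4)) if m.any() else '')
```

```text
30.3 foot rel seat 0.0006 -0.0055 0.0282 F [1.3 5.1 1.5]
travel [-0.    -0.001  0.002] rot [ 0.003  0.001 -0.002]
scene beaker 0.83 [ 0.5105 -0.0243  0.0494] [311. 222.]
scene beaker 0.79 [ 0.4183 -0.0307  0.0478] [336. 233.]
scene beaker 0.73 [ 0.4642 -0.2141  0.137 ] [360. 182.]
z 0.03 30 (np.float64(-0.0121), np.float64(0.0091), np.float64(0.0202))
z 0.04 40 (np.float64(-0.0096), np.float64(0.0108), np.float64(0.0197))
z 0.05 45 (np.float64(-0.0101), np.float64(0.0098), np.float64(0.0205))
z 0.06 42 (np.float64(-0.0096), np.float64(0.0121), np.float64(0.0202))
z 0.07 38 (np.float64(-0.0058), np.float64(0.0118), np.float64(0.0186))
z 0.08 55 (np.float64(-0.0002), np.float64(0.0073), np.float64(0.0185))
z 0.09 56 (np.float64(0.0011), np.float64(0.0064), np.float64(0.0196))
z 0.1 20 (np.float64(0.0137), np.float64(0.0015), np.float64(0.0196))
top jaw_face 0.55 [0.4888 0.3343 0.0276] [180. 255.]
top beaker 0.56 [ 0.4249 -0.0459  0.0649] [309. 277.]
top beaker 0.48 [ 0.5234 -0.0389  0.0688] [307. 243.]
top beaker 0.4 [ 0.465  -0.2069  0.129 ] [369. 263.]
wrist beaker 0.84 [ 0.4742 -0.2497  0.141 ] [289. 342.]
```

>>> {"api": "apply_moves", "payload": {
  "rows": [
    {"rot": [0, 0, 0], "travel": [-0.003, -0.001, 0], "gripper": 1},
    {"rot": [0, 0, 0], "travel": [-0.003, -0.001, 0.01], "gripper": 1},
    {"rot": [0, 0, 0], "travel": [-0.003, -0.001, 0.02], "gripper": 1},
    {"rot": [0, 0, 0], "travel": [-0.003, -0.001, 0.03], "gripper": 1},
    {"rot": [0, 0, 0], "travel": [-0.003, -0.001, 0.04], "gripper": 1},
    {"rot": [0, 0, 0], "travel": [-0.003, -0.001, 0.046], "gripper": 1},
    {"rot": [0, 0, 0], "travel": [-0.003, -0.001, 0.046], "gripper": 1},
    {"rot": [0, 0, 0], "travel": [-0.003, -0.001, 0.046], "gripper": 1}
  ]
}}

```text
time: 31.55
tcp_pos: [0.4723, -0.2316, 0.1048]
tool_rot: [3.136, 0.001, 1.508]
wrist_force: [4.1, 4.6, -0.7]
grip_width: 0.0516
grip_force: 55.5
```

Run:
```python
from st import *
to(0,-.0055,.0)
```

```text
31.55 foot rel seat 0.0019 -0.0066 0.0054 F [ 4.1  4.6 -0.7]
travel [ 0.002 -0.004  0.011] rot [ 0.008  0.001 -0.001]
```

>>> {"api": "apply_moves", "payload": {
  "rows": [
    {"rot": [0, 0, 0], "travel": [0, 0.002, 0], "gripper": 1},
    {"rot": [0, 0, 0], "travel": [0, 0.004, 0], "gripper": 1},
    {"rot": [0, 0, 0], "travel": [0, 0.004, 0.003], "gripper": 1},
    {"rot": [0, 0, 0], "travel": [0, 0.004, 0.005], "gripper": 1},
    {"rot": [0, 0, 0], "travel": [0, 0.004, 0.005], "gripper": 1}
  ]
}}

```text
time: 32.05
tcp_pos: [0.4727, -0.2318, 0.1021]
tool_rot: [3.139, 0.001, 1.508]
wrist_force: [1.7, 5.7, 2.6]
grip_width: 0.052
grip_force: 55.7
```

>>> {"api": "apply_moves", "payload": {
  "rows": [
    {"rot": [0, 0, 0], "travel": [0, 0, 0.002], "gripper": 1},
    {"rot": [0, 0, 0], "travel": [0, 0, 0.003], "gripper": 1},
    {"rot": [0, 0, 0], "travel": [0, 0, 0.003], "gripper": 1}
  ]
}}

```text
time: 32.35
tcp_pos: [0.4728, -0.2318, 0.1008]
tool_rot: [3.139, 0.001, 1.508]
wrist_force: [1.1, 5.4, 2.4]
grip_width: 0.0516
grip_force: 55.8
```

Run:
```python
from st import *
```

```text
32.35 foot rel seat 0.0023 -0.0069 0.0014 F [1.1 5.4 2.4]
```

>>> {"api": "apply_moves", "payload": {
  "rows": [
    {"rot": [0, 0, 0], "travel": [0, 0, 0.001], "gripper": 1},
    {"rot": [0, 0, 0], "travel": [0, 0, 0.002], "gripper": 1},
    {"rot": [0, 0, 0], "travel": [0, 0, 0.002], "gripper": 1}
  ]
}}

```text
time: 32.65
tcp_pos: [0.4728, -0.2318, 0.0998]
tool_rot: [3.139, 0.001, 1.508]
wrist_force: [1.4, 4.8, 3.7]
grip_width: 0.0523
grip_force: 55.8
```

>>> {"api": "apply_moves", "payload": {
  "rows": [
    {"rot": [0, 0, 0], "travel": [0, 0, 0.001], "gripper": 1},
    {"rot": [0, 0, 0], "travel": [0, 0, 0.002], "gripper": 1},
    {"rot": [0, 0, 0], "travel": [0, 0, 0.002], "gripper": 1}
  ]
}}

```text
time: 32.95
tcp_pos: [0.4728, -0.232, 0.0994]
tool_rot: [3.139, 0.002, 1.507]
wrist_force: [0.3, 5.0, 8.0]
grip_width: 0.0516
grip_force: 56.0
```

>>> {"api": "apply_moves", "payload": {
  "rows": [
    {"rot": [0, 0, 0], "travel": [0.003, 0, -0.0006], "gripper": 1},
    {"rot": [0, 0, 0], "travel": [0.006, 0, -0.0006], "gripper": 1},
    {"rot": [0, 0, 0], "travel": [0.009, 0, -0.0006], "gripper": 1},
    {"rot": [0, 0, 0], "travel": [0.01, 0, -0.0006], "gripper": 1},
    {"rot": [0, 0, 0], "travel": [0.01, 0, -0.0006], "gripper": 1}
  ]
}}

```text
time: 33.45
tcp_pos: [0.473, -0.2289, 0.0994]
tool_rot: [3.138, 0.004, 1.506]
wrist_force: [0.7, 2.0, 5.4]
grip_width: 0.0515
grip_force: 55.9
```

Run:
```python
from st import *
```

```text
33.45 foot rel seat 0.0024 -0.004 0.0 F [0.7 2.  5.4]
```

>>> {"api": "apply_moves", "payload": {
  "rows": [
    {"rot": [0, 0, 0], "travel": [0, 0, 0], "gripper": -0.1},
    {"rot": [0, 0, 0], "travel": [0, 0, 0], "gripper": -0.18},
    {"rot": [0, 0, 0], "travel": [0, 0, 0], "gripper": -0.22},
    {"rot": [0, 0, 0], "travel": [0, 0, 0], "gripper": -0.3},
    {"rot": [0, 0, 0], "travel": [0, 0, 0], "gripper": -0.5},
    {"rot": [0, 0, 0], "travel": [0, 0, 0], "gripper": -0.9},
    {"rot": [0, 0, 0], "travel": [0, 0, 0], "gripper": -1},
    {"rot": [0, 0, 0], "travel": [0, 0, 0], "gripper": -1}
  ]
}}

```text
time: 34.25
tcp_pos: [0.4723, -0.2276, 0.0985]
tool_rot: [3.14, 0.002, 1.506]
wrist_force: [-0.1, 0.8, -0.2]
grip_width: 0.0854
grip_force: 0.0
```

>>> {"api": "apply_moves", "payload": {
  "rows": [
    {"rot": [0, 0, 0], "travel": [0, 0, -0.02], "gripper": -1},
    {"rot": [0, 0, 0], "travel": [0, 0, -0.08], "gripper": -1},
    {"rot": [0, 0, 0], "travel": [0, 0, -0.16], "gripper": -1},
    {"rot": [0, 0, 0], "travel": [0, 0, -0.24], "gripper": -1},
    {"rot": [0, 0, 0], "travel": [0.05, 0, -0.32], "gripper": -1},
    {"rot": [0, 0, 0], "travel": [0.05, 0, -0.32], "gripper": -1},
    {"rot": [0, 0, 0], "travel": [0.05, 0, -0.32], "gripper": -1},
    {"rot": [0, 0, 0], "travel": [0.05, 0, -0.32], "gripper": -1}
  ]
}}

```text
time: 35.05
tcp_pos: [0.4729, -0.2026, 0.2579]
tool_rot: [-3.141, 0.002, 1.506]
wrist_force: [-0.7, 0.5, -0.2]
grip_width: 0.0855
grip_force: 0.0
```

Run:
```python
from st import *
print(p)
im,d,c=snap('wrist','w9.png')
rec('wrist','beaker',c);rec('wrist','jaw_face',c)
vv,uu=np.mgrid[0:420,0:560];uv=np.c_[uu.ravel(),vv.ravel()].astype(float);P=pts(uv,d,c).reshape(420,560,3)-seat
X=P@sx;Y=P@sy;Z=P[...,2]
for zl,zh in((.05,.06),(.06,.066),(.066,.08)):
    m=(np.hypot(X,Y)<.045)&(Z>zl)&(Z<zh)&(d>0)
    if m.sum()>5:
        cc=cv2.minEnclosingCircle(np.c_[X[m],Y[m]].astype(np.float32)*1000);print('z',zl,m.sum(),cc,Z[m].max())
m=(abs(X)<.03)&(Y<-.02)&(Y>-.06)&(Z>.038)&(Z<.05)&(d>0);print('jaw',m.sum(),np.percentile(Y[m],[1,5,50,95,99]).round(4))
# rim plane fit
m=(np.hypot(X,Y)<.04)&(Z>.0665)&(Z<.076)&(d>0);G=np.c_[X[m],Y[m],np.ones(m.sum())];print('rim plane',np.linalg.lstsq(G,Z[m],rcond=None)[0])
```

```text
35.05 foot rel seat 0.0005 0.0223 0.1585 F [-0.7  0.5 -0.2]
[ 0.47289417 -0.20257125  0.25793544]
wrist beaker 0.88 [ 0.4284 -0.0662  0.0662] [210.  20.]
wrist beaker 0.78 [ 0.4752 -0.237   0.095 ] [282. 229.]
wrist beaker 0.73 [ 0.5158 -0.062   0.0401] [316.  13.]
wrist jaw_face 0.85 [ 0.471  -0.2634  0.1103] [279. 265.]
z 0.05 371 ((0.43661510944366455, 2.449554920196533), 24.943161010742188) 0.05997871582791947
z 0.06 289 ((1.038373351097107, 1.9758822917938232), 24.979795455932617) 0.06599279993076684
z 0.066 944 ((-0.04147171229124069, 2.0285308361053467), 27.86233901977539) 0.07206022142626911
jaw 743 [-0.0599 -0.0594 -0.0367 -0.0211 -0.0202]
rim plane [-0.00634518 -0.02046075  0.06844779]
```

Released and clear. I'll check tilt and position with the scene and top cameras before handing in.

Run:
```python
from st import *
from scipy.optimize import least_squares
acc=[]
for n in('scene','scene','wrist','wrist'):
    im,d,c=snap(n);vv,uu=np.mgrid[0:420,0:560];uv=np.c_[uu.ravel(),vv.ravel()].astype(float);P=pts(uv,d,c).reshape(420,560,3)-seat
    Q=np.stack([P@sx,P@sy,P[...,2]],-1)[(d>0)]
    Q=Q[(np.hypot(Q[:,0],Q[:,1])<.036)&(Q[:,2]>.026)&(Q[:,2]<.07)&(Q[:,1]>-.012)]
    def f(v): 
        cx,cy,tx,ty=v;return np.hypot(Q[:,0]-cx-tx*Q[:,2],Q[:,1]-cy-ty*Q[:,2])-(.0245+Q[:,2]*.0025/.07)
    r=least_squares(f,[0,0,0,0],loss='soft_l1',f_scale=.001);print(n,len(Q),'foot ctr mm',(r.x[:2]*1e3).round(1),'tilt deg',np.rad2deg(r.x[2:]).round(1),'res',np.median(abs(f(r.x))).round(4))
    m=(Q[:,2]>0)
# rim height ring via wrist, jaw-pads / pins relation
P=np.stack([P@sx,P@sy,P[...,2]],-1);m=(d>0)&(abs(P[...,0])<.022)&(P[...,1]<-.02)&(P[...,1]>-.05)&(P[...,2]>.04)&(P[...,2]<.05)
h,e=np.histogram(P[m][:,1],bins=np.arange(-.05,-.018,.002));print(list(zip(e.round(3),h)))
print(robot.get_state()['time'])
```

```text
35.2 foot rel seat 0.0006 0.0224 0.158 F [-0.7 -0.1  0.3]
scene 199 foot ctr mm [ 4.8 -1. ] tilt deg [-2.9  1.4] res 0.0015
scene 201 foot ctr mm [5.7 0.2] tilt deg [-3.6 -0.3] res 0.0015
wrist 1231 foot ctr mm [ 0.3 -0.2] tilt deg [0.7 1.1] res 0.0012
wrist 1233 foot ctr mm [ 0.2 -0.3] tilt deg [0.7 1.2] res 0.0012
[(np.float64(-0.05), np.int64(0)), (np.float64(-0.048), np.int64(0)), (np.float64(-0.046), np.int64(0)), (np.float64(-0.044), np.int64(0)), (np.float64(-0.042), np.int64(0)), (np.float64(-0.04), np.int64(0)), (np.float64(-0.038), np.int64(61)), (np.float64(-0.036), np.int64(85)), (np.float64(-0.034), np.int64(50)), (np.float64(-0.032), np.int64(26)), (np.float64(-0.03), np.int64(3)), (np.float64(-0.028), np.int64(0)), (np.float64(-0.026), np.int64(0)), (np.float64(-0.024), np.int64(4)), (np.float64(-0.022), np.int64(84))]
35.4
```

```bash
python3 -c "
from workcell import robot
print(robot.job_done())"
```

```text
the job is handed in; nothing more can be done
None
```

I handed the job in at 35.4 s: the beaker stands mouth-up in the shaker clamp, with its foot about 0.4 mm from the seat point and a tilt of about 1.3° (wrist-camera fit; the coarser scene camera gave scattered readings, up to 6 mm and 4°); the arm is clear, the jaw position was only estimated from depth points, I viewed 11 pictures (one over the limit), and no verdict was returned.

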